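# Set out the ship's mail desk with ink pads, stamps and clip cup

## Task

Set out the mail desk for the day: lay each ink pad in front of the letter tray of its own colour (the side towards the robot), centred on the tray with its long side parallel to the tray's front and about 4 cm clear of it, then stand the stamp of that colour upright on the middle of the pad's lid, lined up lengthwise with the pad. Stand the green paper-clip cup midway between the two trays, in line with their centres. Set everything down rather than dropping it, and leave the mug, the stapler and the glue stick where they are.

Things in the scene. Friction and masses are not known exactly. Their poses are not given: they have to be found in the camera images.
- red_tray: red plastic half-size letter tray with envelopes in it, fixed to the desk: 165 (its x) by 225 (its y), walls 55 high and 3 thick, the front wall cut down to a 14 mm lip in the middle. Origin: centre of its underside, on the desk; its z is up, its +x points away from the robot's side, so its front is the face at x = -82.5 mm. The two trays stand side by side in a row, their centres about 380 mm apart; which colour is on the left changes
- blue_tray: blue plastic half-size letter tray with envelopes in it, fixed to the desk: 165 (its x) by 225 (its y), walls 55 high and 3 thick, the front wall cut down to a 14 mm lip in the middle. Origin: centre of its underside, on the desk; its z is up, its +x points away from the robot's side, so its front is the face at x = -82.5 mm. The two trays stand side by side in a row, their centres about 380 mm apart; which colour is on the left changes
- red_pad: closed ink pad: flat box with black lower case and red lid, 50 (its x) by 90 (its y) by 20 high; sides upright and flat, lid flat. Loose, about 90 g, lying lid up. Origin: centre of its underside; z up
- blue_pad: closed ink pad: flat box with black lower case and blue lid, 50 (its x) by 90 (its y) by 20 high; sides upright and flat, lid flat. Loose, about 90 g, lying lid up. Origin: centre of its underside; z up
- red_stamp: hand stamp standing upright: wooden block foot 28 (its x) by 48 (its y) by 14 high with a rubber underside, and a turned red handle on its middle with a round knob 25 to 26 in diameter from 56 to 74 mm above its underside; neck 12 to 15 in diameter, 80 high in all. Loose, about 70 g. Origin: centre of its underside; z up
- blue_stamp: hand stamp standing upright: wooden block foot 28 (its x) by 48 (its y) by 14 high with a rubber underside, and a turned blue handle on its middle with a round knob 25 to 26 in diameter from 56 to 74 mm above its underside; neck 12 to 15 in diameter, 80 high in all. Loose, about 70 g. Origin: centre of its underside; z up
- clip_cup: round green plastic cup of paper clips, 60 in diameter at the rim and 58 at the foot, 60 high, wall 3. Loose, about 110 g. Origin: centre of its underside; z up
- mug: white ceramic mug with a handle on its +y side, 82 in diameter, 95 high; loose bystander. Origin: centre of its underside; z up
- stapler: black and grey stapler, 150 (its x) by 38 by 63 high; loose bystander. Origin: centre of its underside; z up
- glue_stick: glue stick standing upright, white barrel with a yellow cap, 29 in diameter, 88 high, about 50 g; loose bystander in the middle, a little nearer the robot than the trays. Origin: centre of its underside; z up
There are look-alikes about, which are no part of the job. Leave any pink or purple look-alike of the red_pad alone.

How it is judged:
By the outcome, as a careful person would: the job done as asked, in the order asked, and still so for the second after the job is handed in, with the robot touching nothing.
It also fails if it takes over 125 s, if anything falls off the work surface, if the arm or the gripper's body presses on something with over 40 N, if the wrist force passes 120 N, or if a joint passes its speed limit or range.

## Robot

A 7-joint arm with a two-finger parallel gripper is mounted at the origin on the work surface. World frame = base frame: x ahead of the robot, y to its left, z up, the work surface at z = 0. Lengths are in m, angles in rad, forces in N, time in s.
With the tool pointing down it reaches from about 0.35 to 0.9 m from the base axis. Payload 8.1 kg.
Tool frame: the origin (TCP) lies midway between the tips of the shut fingers; the grasp point (between the pads) lies 19 mm behind it (bot.pinch_z is the distance from the TCP to the grasp point, in m); z points along the fingers, x is the direction in which the jaws open and shut, and the axes are right-handed (so a half turn about z gives the same grasp; the last joint's range is limited). The gripper opens to 85 mm and grips with 20 to 120 N. Pads are 22 mm wide; open, the fingers measure 114 mm over their backs; the gripper's body (76 mm by 85 mm) begins 54 mm behind the grasp point. The pads swing forward as they close: fully open they stand 13 mm farther back than shut.
Start: joints at [1.014, 0.434, 0.025, 1.573, -0.012, 1.134, -0.075], TCP at [0.274, -0.562, 0.231] pointing down, gripper open.
Joint ranges: [-2.62, 2.62], [-0.44, 2.09], [-1.27, 1.32], [0.08, 2.57], [-1.32, 4.46], [0.12, 2], [-2.74, 2.74]. Speed limits (rad/s): [2.22, 2.22, 3.01, 3.01, 3.14, 3.14, 3.14].

## Interface

Orientations are given as [roll, pitch, yaw] about the fixed x, y, z axes, in that order (R = Rz(yaw) Ry(pitch) Rx(roll)).
In Python, from cell import bot gives the robot as it stands. The module is installed in compiled form; this text tells all that it offers.
- The arm moves only by the tool jog_arm, never from a script. Its argument "moves" is a list of rows, each a list of 3 entries, a list of its own where there are three numbers: the closure, from 0 (fully open) to 1 (shut), then the shift along the tool's x, y, z in mm, then the turn, a rotation vector about the tool's x, y, z in rad. A call has exactly 10 rows; each row is the pose to reach, as a shift and turn from the pose commanded when the call began, along the tool's axes at that moment; what a row does not reach only later rows make up. A row lasts 1/10 s, in which the tool goes at most 50 mm and 8.59 degrees, less where a joint would pass 70% of its speed; a pose out of reach is approached as far as the arm can. A call with a gripper value outside its range is refused whole. The fingers move at their own pace and stop on an object; "force" is the grip in N (left out, the last holds). Time passes only in rows, so rows that repeat a pose let the fingers close, or fill a call up. It gives the time, the measured TCP pose, the force and the opening at its end, in the units of the state.
- bot.sense(): the state, without advancing time (a new reading comes with each control period).
- bot.read_camera(name): name is "scene" or "top"; returns the picture (400x640x3 uint8, red, green, blue); there is no depth.
- bot.camera_params(name): a dict with "fx", "fy", "cx", "cy" (pixels), "rvec" (rotation vector, rad) and "tvec" (3), from world to camera coordinates, as OpenCV has them. Camera axes: x right, y down, z forward; pixel columns grow to the right and rows downward; lengths in m; the calibration is good to about 2 mm. A picture is of the moment at which its call begins. camera_params takes no time and is no camera call.
- bot.close_job(): hands the job in, once; it reports no verdict.
The state is a dict: "time": time; "qpos": joint angles; "joint_vel": joint speeds; "joint_efforts": joint torques, N m; "position": TCP position; "orientation": TCP orientation; "contact_force": force on the tool from outside, world axes, zero at the start; "torque": the same for the moment, N m; "opening": finger opening in m.
Only numpy, scipy, OpenCV 4.12 (cv2) and the standard library are available. Lean on these libraries where they do the work, as an engineer would, in place of code of your own. Each camera call takes 0.05 s, during which the arm holds its last target.

## Working session

There is one attempt and no reset: what is moved stays moved. The work goes in short steps, Python scripts to look and compute and a tool call to move; the robot and the scene stay as the last step left them, time stands still between calls to the robot, and variables do not carry over. Pictures are saved under pics/ and viewed, and the job is handed in when it is done.

Besides the shell and the picture viewer there is one more tool, called after ">>>" as name(argument=value, ...), one argument or row to a line, values as JSON. jog_arm: Moves the arm, as the interface text tells. Its arguments: {"type":"object","properties":{"moves":{"type":"array","items":{"type":"array"}},"force":{"type":"number"}},"required":["moves"]}

```bash
ls; mkdir -p pics; python3 - <<'E'
from cell import bot
import cv2
for n in ("scene","top"):
    im=bot.read_camera(n); cv2.imwrite(f"pics/{n}0.png",im[:,:,::-1]); print(n,bot.camera_params(n))
s=bot.sense(); print({k:s[k] for k in("time","position","orientation","opening","contact_force")}, bot.pinch_z)
E
```

```text
pics
scene {'fx': 483.6057696878427, 'fy': 483.6057696878427, 'cx': 319.33274015819626, 'cy': 202.48688916796115, 'rvec': array([ 2.0035364 ,  1.16555715, -0.53546966]), 'tvec': array([-0.26742119, -0.24690783,  1.79990871])}
top {'fx': 505.2294242873189, 'fy': 505.2294242873189, 'cx': 323.50360030866887, 'cy': 207.14675902893438, 'rvec': array([ 2.14095499, -2.19891407,  0.10319124]), 'tvec': array([0.01423449, 0.52867128, 1.67945527])}
{'time': 0.1, 'position': array([ 0.27372101, -0.56134415,  0.23059475]), 'orientation': array([ 3.14145809e+00,  1.45276379e-03, -1.11705971e+00]), 'opening': 0.0855277445135955, 'contact_force': array([ 0.38929622, -0.34639847, -0.98808566])} 0.0187
```

View pics/scene0.png

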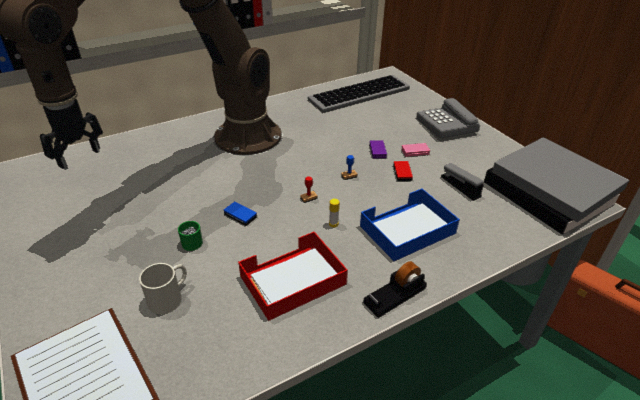

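View pics/top0.png

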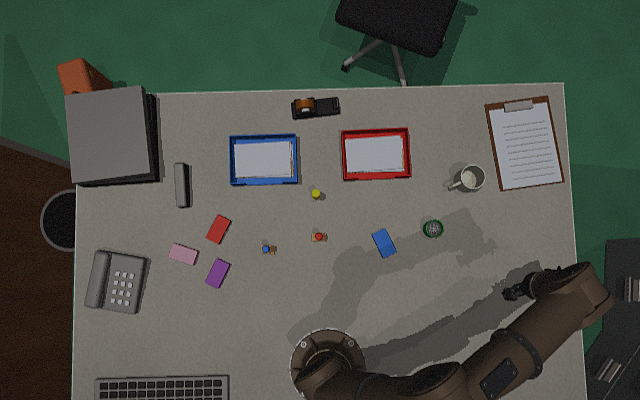

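The top view shows the following:
- Trays: blue at (264,160), red at (376,154).
- Pads: red at (218,229), blue at (384,243).
- Stamps: blue at (267,249), red at (319,237).
- Cup at (433,228), glue stick at (316,194), mug at (468,179), stapler at (182,185).

Three things could be taken for red_pad: saturated red (218,229), pink (183,254) and purple (218,273). I'll choose (218,229) and check it in a close crop.

```bash
cat > h.py <<'E'
import numpy as np, cv2
from scipy.spatial.transform import Rotation as Ro
P={}
def cam(n):
    from cell import bot
    if n not in P:
        p=bot.camera_params(n); R=cv2.Rodrigues(np.array(p['rvec']))[0]; P[n]=(p,R,np.array(p['tvec']))
    return P[n]
def ray(n,uv):
    p,R,t=cam(n); uv=np.atleast_2d(np.asarray(uv,float))
    d=np.c_[(uv[:,0]-p['cx'])/p['fx'],(uv[:,1]-p['cy'])/p['fy'],np.ones(len(uv))]@R
    return -R.T@t,d
def plane(n,uv,z):
    c,d=ray(n,uv); return c+d*((z-c[2])/d[:,2])[:,None]
def proj(n,X):
    p,R,t=cam(n); X=np.atleast_2d(X)@R.T+t
    return np.c_[X[:,0]/X[:,2]*p['fx']+p['cx'],X[:,1]/X[:,2]*p['fy']+p['cy']]
def tri(uv1,uv2):
    c1,d1=ray('top',uv1);c2,d2=ray('scene',uv2)
    A=np.c_[d1[0],-d2[0]];s=np.linalg.lstsq(A,c2-c1,rcond=None)[0]
    a=c1+d1[0]*s[0];b=c2+d2[0]*s[1];return (a+b)/2,np.linalg.norm(a-b)
def get(n,tag):
    from cell import bot
    im=bot.read_camera(n)[:,:,::-1].copy(); cv2.imwrite(f"pics/{n}_{tag}.png",im); return im
def mask(im,col):
    hsv=cv2.cvtColor(im,cv2.COLOR_BGR2HSV);h,s,v=[hsv[:,:,i].astype(int) for i in range(3)]
    if col=='red': m=((h<6)|(h>174))&(s>190)&(v>50)
    if col=='blue': m=(h>104)&(h<122)&(s>150)&(v>40)
    if col=='green': m=(h>50)&(h<85)&(s>120)&(v>25)
    if col=='yellow': m=(h>22)&(h<35)&(s>150)&(v>60)
    return m.astype(np.uint8)
def blobs(m,amin=8):
    k,l,st,c=cv2.connectedComponentsWithStats(m,connectivity=8)
    out=[]
    for i in range(1,k):
        if st[i,4]>=amin:
            ys,xs=np.nonzero(l==i); pts=np.c_[xs,ys].astype(np.float32)
            out.append((st[i,4],c[i],cv2.minAreaRect(pts),pts))
    return out
E
python3 - <<'E'
from h import *
for n in('top','scene'):
    im=cv2.imread(f'pics/{n}0.png')
    for col in('red','blue','green','yellow'):
        for b in blobs(mask(im,col)):
            if n=='top' and not(75<b[1][0]<580 and 90<b[1][1]<380): continue
            print(n,col,b[0],b[1].round(1),[np.round(x,1) for x in b[2]])
t=cv2.imread('pics/top0.png');s=cv2.imread('pics/scene0.png')
a=cv2.resize(t[180:300,160:290],None,fx=3,fy=3,interpolation=0)
b=cv2.resize(s[130:210,340:440],None,fx=4,fy=4,interpolation=0)
c=np.zeros((360,790,3),np.uint8);c[:,:390]=a;c[:320,390:790]=b
cv2.imwrite('pics/crop0.png',c)
E
```

```text
top red 20 [362.3 129.9] [array([361.5, 129.5]), array([ 1., 17.]), np.float64(90.0)]
top red 22 [383.1 128.9] [array([382. , 128.5]), array([ 1., 18.]), np.float64(90.0)]
top red 922 [376.3 156.4] [array([375.6, 153.7]), array([49.8, 67.6]), np.float64(87.4)]
top red 14 [220.6 216.8] [array([221.3, 216.8]), array([10.2,  2.5]), np.float64(11.3)]
top red 8 [213.1 225.5] [array([213.2, 225.2]), array([2.5, 5.1]), np.float64(11.3)]
top red 31 [318.5 235.9] [array([318., 236.]), array([6., 6.]), np.float64(90.0)]
top blue 1059 [262.6 158.8] [array([262.5, 159. ]), array([50., 67.]), np.float64(90.0)]
top blue 391 [383.8 242.9] [array([383.7, 242.9]), array([26.4, 14.8]), np.float64(63.4)]
top blue 38 [265.2 248.7] [array([265.3, 248.8]), array([5.7, 6.4]), np.float64(45.0)]
top green 18 [181.2  90.4] [array([181.5,  90. ]), array([ 2., 11.]), np.float64(90.0)]
top green 9 [171.   90.8] [array([171. ,  90.5]), array([1., 6.]), np.float64(90.0)]
top green 41 [566.1 102.7] [array([567.5, 102.4]), array([25.1,  4.9]), np.float64(85.6)]
top green 15 [567.2 122.5] [array([567.5, 122.5]), arra
[... 1552 characters left out ...]
array([409.2, 221.8]), array([57.7, 91.3]), np.float64(65.7)]
scene blue 362 [239.9 211.8] [array([239.7, 211.6]), array([30.1, 14.1]), np.float64(28.6)]
scene green 1082 [628.7 256.6] [array([623.5, 250. ]), array([68., 31.]), np.float64(90.0)]
scene green 464 [190.  235.9] [array([189.6, 235.4]), array([29.3, 21.6]), np.float64(81.9)]
scene green 17751 [482.9 360. ] [array([454.5, 331.5]), array([135., 369.]), np.float64(90.0)]
scene green 8 [  0.  395.5] [array([  0. , 395.5]), array([7., 0.]), np.float64(-90.0)]
scene yellow 100 [334.  204.6] [array([334., 205.]), array([12.,  8.]), np.float64(90.0)]
scene yellow 17 [333.1 224.6] [array([333. , 224.5]), array([3., 8.]), np.float64(90.0)]
```

View pics/crop0.png

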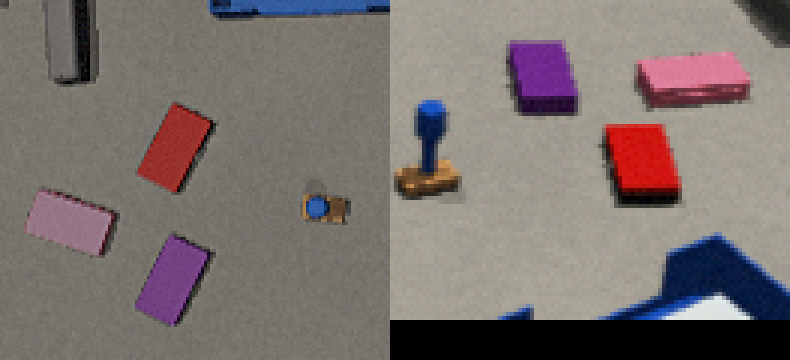

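The crop confirms the red pad at top (218,229): black case, red lid. The pink pad (183,254) and purple pad (218,273) are the look-alikes. Next are the metric poses.

```bash
sed -i "s/(s>190)/(s>150)/" h.py; python3 - <<'E'
from h import *
T=cv2.imread('pics/top0.png');S=cv2.imread('pics/scene0.png')
for n in('top','scene'): print(n,'cam',ray(n,[0,0])[0].round(3))
def rect(n,im,col,near,z,off=0.):
    b=min(blobs(mask(im,col)),key=lambda b:np.hypot(*(b[1]-near))-b[0]*0.05)
    pts=b[3]; q=np.concatenate([pts+[dx,dy] for dx in(-.5,.5) for dy in(-.5,.5)])
    W=plane(n,q,z)[:,:2].astype(np.float32)*1000
    r=cv2.minAreaRect(W); c=plane(n,b[1],z)[0,:2]*1000
    (w,h),a=r[1],r[2]
    if w>h: a-=90;w,h=h,w   # now h long; angle of short axis (x) -> a
    print(n,col,near,'rect',np.round(r[0],1),'cen',c.round(1),'size',round(w,1),round(h,1),'yaw of x',round((a+90)%180-90,1))
rect('top',T,'red',(218,229),.02);rect('scene',S,'red',(402,169),.02)
rect('top',T,'blue',(384,243),.02);rect('scene',S,'blue',(240,212),.02)
rect('top',T,'red',(376,156),.055);rect('scene',S,'red',(295,277),.055)
rect('top',T,'blue',(262,159),.055);rect('scene',S,'blue',(410,226),.055)
rect('top',T,'green',(432,228),.06);
print('red knob',tri((318.5,235.9),(308.4,180.5)),'blue knob',tri((265.2,248.7),(350,159)))
print('glue',tri((315.4,193.1),(334,204.6)),plane('top',(315.4,193.1),.088))
# triangulate with world: foot (wood)
for n,im,boxes in(('top',T,[(305,225,335,250),(255,238,285,260)]),('scene',S,[(295,188,325,206),(338,168,362,184)])):
    hsv=cv2.cvtColor(im,cv2.COLOR_BGR2HSV)
    for x0,y0,x1,y1 in boxes:
        h=hsv[y0:y1,x0:x1].astype(int); m=((h[...,0]>6)&(h[...,0]<20)&(h[...,1]>90)).astype(np.uint8)
        ys,xs=np.nonzero(m);q=np.c_[xs+x0,ys+y0]
        W=plane(n,np.concatenate([q+[a,b] for a in(-.5,.5) for b in(-.5,.5)]),.014)[:,:2].astype(np.float32)*1000
        r=cv2.minAreaRect(W);print(n,'foot',len(q),[np.round(v,1) for v in r])
a=cv2.resize(T[220:265,250:340],None,fx=8,fy=8,interpolation=0);cv2.imwrite('pics/st_t.png',a)
a=cv2.resize(S[145:210,290:370],None,fx=8,fy=8,interpolation=0);cv2.imwrite('pics/st_s.png',a)
E
```

```text
top cam [ 0.363 -0.002  1.723]
scene cam [ 1.468 -0.55   0.957]
top red (218, 229) rect [466.4 359.1] cen [466.1 358.8] size 53.3 93.2 yaw of x 62.8
scene red (402, 169) rect [469.3 358.3] cen [470.7 357.5] size 55.7 97.9 yaw of x 61.6
top blue (384, 243) rect [ 403.3 -199. ] cen [ 403.2 -199.3] size 54.4 92.6 yaw of x -65.5
scene blue (240, 212) rect [ 409.4 -200.1] cen [ 410.6 -200.5] size 58.4 98.9 yaw of x -66.4
top red (376, 156) rect [ 701.9 -179.2] cen [ 699.2 -182.2] size 174.5 230.5 yaw of x 1.1
scene red (295, 277) rect [ 726.3 -186.3] cen [ 745.4 -192. ] size 205.6 243.5 yaw of x 1.2
top blue (262, 159) rect [693.6 199.9] cen [694.1 199.7] size 173.1 228.2 yaw of x -0.5
scene blue (410, 226) rect [717.9 184.6] cen [735.4 174.7] size 205.8 265.0 yaw of x 0.5
top green (432, 228) rect [ 445.3 -358.3] cen [ 445.  -356.7] size 59.3 69.3 yaw of x -1.5
red knob (array([0.43102747, 0.01976897, 0.06932379]), np.float64(0.0019140631216015334)) blue knob (array([0.39393998, 0.19475102, 0.06844681]), np.float64(0.0017077030842596581))
glue (array([0.57167619, 0.02602616, 0.07321023]), np.float64(0.0012702488928598942)) [[0.56949052 0.02522533 0.088     ]]
top foot 67 [array([430.8,  19.7]), array([47.4, 27. ]), np.float64(88.5)]
top foot 60 [array([393.3, 192.7]), array([47.6, 30.3]), np.float64(88.5)]
scene foot 111 [array([436.3,  17.2]), array([56.9, 44.2]), np.float64(88.7)]
scene foot 89 [array([400.8, 190.4]), array([55.8, 44.1]), np.float64(76.6)]
```

View pics/st_t.png

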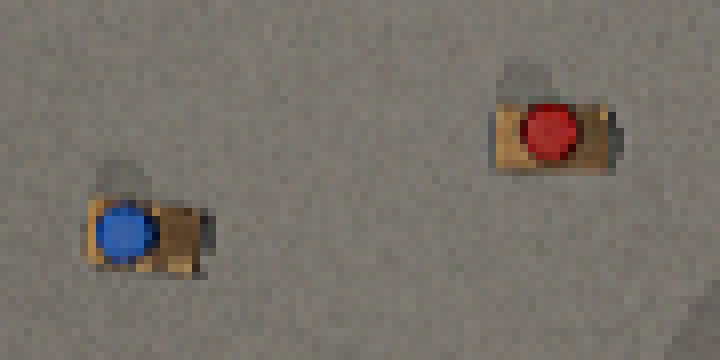

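View pics/st_s.png

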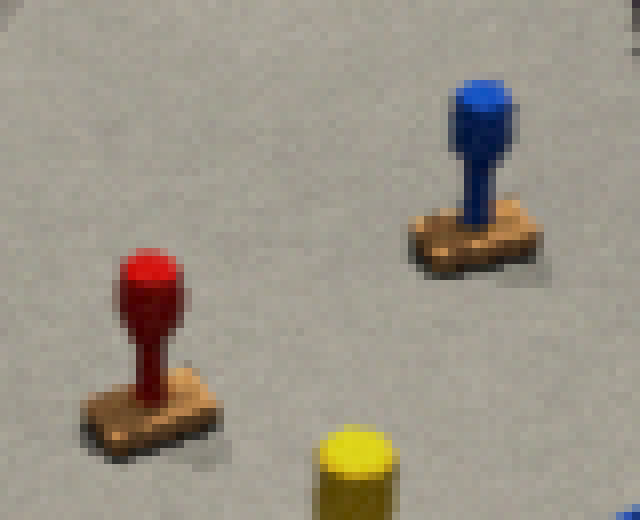

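```bash
python3 - <<'E'
from h import *
def sub(im,col,near,k=6):
    x,y,w,h=near
    c=cv2.resize(im[y:y+h,x:x+w],None,fx=k,fy=k,interpolation=cv2.INTER_CUBIC)
    return c
def chroma(c):
    f=c.astype(float);return f.max(2)-f.min(2)
T=cv2.imread('pics/top0.png');S=cv2.imread('pics/scene0.png');k=6
def W(n,pts,x,y,z): # upscaled px -> world
    return plane(n,(np.asarray(pts)+.5)/k-.5+[x,y],z)[:,:2]*1000
for name,(x,y,w,h),zc in(('blue tray',(222,126,86,68),.055),('red tray',(334,120,86,68),.055)):
    c=sub(T,None,(x,y,w,h),k);ch=cv2.GaussianBlur(chroma(c),(5,5),0)
    m=(ch>45).astype(np.uint8)
    b=max(blobs(m),key=lambda b:b[0]);p=b[3]
    # edges: back (min v per u), left (min u per v), right, front(max v per u)
    x0,x1=p[:,0].min(),p[:,0].max();y0,y1=p[:,1].min(),p[:,1].max()
    def edge(ax,fn,lo,hi):
        o=[]
        for t in range(int(lo),int(hi),3):
            s=p[p[:,ax]==t]
            if len(s):
                e=fn(s[:,1-ax]);o.append((t,e) if ax==0 else (e,t))
        return np.array(o,float)
    mx,my=.12*(x1-x0),.15*(y1-y0)
    for en,e,z in(('back',edge(0,np.min,x0+mx,x1-mx),.055),('front',edge(0,np.max,x0+mx,x1-mx),0.0),('L',edge(1,np.min,y0+my,y1-my),.055 if name[0]=='b' else 0),('R',edge(1,np.max,y0+my,y1-my),0 if name[0]=='b' else .055)):
        if en in 'LR':
            z = .055 if (name[0]=='b')==(en=='L') else 0
        q=W('top',e,x,y,z).astype(np.float32)
        vx,vy,px,py=cv2.fitLine(q,cv2.DIST_HUBER,0,.01,.01).ravel()
        ang=np.degrees(np.arctan2(vy,vx))
        print(name,en,'mid',q.mean(0).round(1),'ang',round(float(ang),2),'x med',np.median(q,0).round(1))
    cv2.imwrite('pics/m_%s.png'%name[0],m*255)
for name,(x,y,w,h) in(('blue stamp',(254,236,30,26)),('red stamp',(306,224,32,26))):
    c=sub(T,None,(x,y,w,h),k);m=(cv2.GaussianBlur(chroma(c),(5,5),0)>28).astype(np.uint8)
    b=max(blobs(m),key=lambda b:b[0]);q=W('top',b[3],x,y,.014).astype(np.float32)
    r=cv2.minAreaRect(q);print(name,[np.round(v,1) for v in r])
    for vv in(0,1): pass
    # long edges
    p=b[3];o={0:[],1:[]}
    for u in range(int(p[:,0].min())+12,int(p[:,0].max())-12):
        s=p[p[:,0]==u][:,1];o[0].append((u,s.min()));o[1].append((u,s.max()))
    for i in o:
        e=W('top',o[i],x,y,.014).astype(np.float32);vx,vy,_,_=cv2.fitLine(e,cv2.DIST_HUBER,0,.01,.01).ravel();print(' edge',np.degrees(np.arctan2(vy,vx)).round(1)%180-90,e.mean(0))
E
```

```text
blue tray back mid [779.1 199.9] ang -89.78 x med [779.2 199.9]
blue tray front mid [617.9 209.2] ang -90.0 x med [616.9 209.2]
blue tray L mid [698.7 313.6] ang 0.44 x med [698.6 313.7]
blue tray R mid [703.4  90.4] ang 0.52 x med [703.3  90.3]
red tray back mid [ 788.6 -181.8] ang -88.82 x med [ 788.7 -181.8]
red tray front mid [ 625.9 -181.2] ang -88.98 x med [ 625.2 -181.2]
red tray L mid [718.4 -68.1] ang 1.29 x med [718.3 -67.9]
red tray R mid [ 700.8 -292.8] ang 1.29 x med [ 700.7 -292.8]
blue stamp [array([394.2, 202.6]), array([30.6, 31.3]), np.float64(83.3)]
 edge -20.900002 [408.12085 202.899  ]
 edge 17.300003 [380.9892  203.30841]
red stamp [array([430.3,  19.9]), array([48. , 29.9]), np.float64(87.0)]
 edge -2.0 [443.89502   19.622698]
 edge -2.9000015 [415.78665   20.340715]
```

Measured poses (mm):
- **Blue tray:** centre (698, 202), yaw about 0.4°.
- **Red tray:** centre (707, -180.5), yaw about 1.2°. The spacing of 382 agrees with the given 380.
- **Blue pad:** (403, -199), short axis at -65.5°.
- **Red pad:** (466, 359), short axis at 62.8°.
- **Red stamp:** (431, 20).
- **Blue stamp:** (394, 194).
- **Cup:** (446, -363).

I'll start with the blue pad.

```bash
cat > g.py <<'E'
import sys
from h import *
from cell import bot
def go(x,y,z,yaw=None):
    s=bot.sense();p=np.array(s['position'])*1000;R=Ro.from_euler('xyz',s['orientation'])
    d=R.inv().apply(np.array([x,y,z])-p)
    if yaw is None: t=np.zeros(3)
    else: t=(R.inv()*Ro.from_euler('xyz',[np.pi,0,np.radians(yaw)])).as_rotvec()
    print('shift',d.round(1),'turn',t.round(3))
s=bot.sense();print('t',round(s['time'],2),'pos',np.round(np.array(s['position'])*1000,1),'rpy',np.degrees(s['orientation']).round(1),'open',round(s['opening']*1000,1),'F',np.round(s['contact_force'],1))
a=[float(v) for v in sys.argv[1:]]
while a: go(*a[:4]);a=a[4:]
E
python3 g.py 403 -199 80 -65.5
```

```text
t 0.1 pos [ 273.7 -561.3  230.6] rpy [ 1.8e+02  1.0e-01 -6.4e+01] open 85.5 F [ 0.4 -0.3 -1. ]
shift [-268.8 -275.   150.9] turn [0.    0.001 0.026]
```

>>> jog_arm(
  moves=[
    [0,[-27,-27.5,15],[0,0,0.026]],
    [0,[-54,-55,30],[0,0,0.026]],
    [0,[-81,-82,45],[0,0,0.026]],
    [0,[-108,-110,60],[0,0,0.026]],
    [0,[-134,-137,75],[0,0,0.026]],
    [0,[-161,-165,90],[0,0,0.026]],
    [0,[-188,-192,106],[0,0,0.026]],
    [0,[-215,-220,121],[0,0,0.026]],
    [0,[-242,-248,136],[0,0,0.026]],
    [0,[-268.8,-275,151],[0,0,0.026]],
  ],
  force=30,
)

```text
time: 1.1
position: [0.4036, -0.1981, 0.0797]
orientation: [-3.141, 0.0, -1.143]
contact_force: [0.8, -0.5, 0.6]
opening: 0.0853
```

```bash
python3 g.py 403 -199 1 -65.5
```

```text
t 1.1 pos [ 403.6 -198.1   79.7] rpy [-180.     0.   -65.5] open 85.3 F [ 0.8 -0.5  0.6]
shift [ 0.6  0.9 78.7] turn [-0.  0. -0.]
```

Tracking is accurate to about 1 mm. Now descend and close.

>>> jog_arm(
  moves=[
    [0,[0,0,25],[0,0,0]],
    [0,[0,0,45],[0,0,0]],
    [0,[0,0,60],[0,0,0]],
    [0,[0,0,70],[0,0,0]],
    [0,[0,0,76],[0,0,0]],
    [0,[0,0,78],[0,0,0]],
    [0.3,[0,0,78],[0,0,0]],
    [0.6,[0,0,78],[0,0,0]],
    [0.6,[0,0,78],[0,0,0]],
    [0.6,[0,0,78],[0,0,0]],
  ],
)

```text
time: 2.1
position: [0.4037, -0.1999, 0.003]
orientation: [-3.141, -0.001, -1.143]
contact_force: [-0.7, 0.3, 5.5]
opening: 0.0499
```

```bash
python3 g.py 550.5 201 1 0.4
```

```text
t 2.1 pos [ 403.7 -199.9    3. ] rpy [-1.80e+02 -1.00e-01 -6.55e+01] open 49.9 F [-0.7  0.3  5.5]
shift [-304.  -299.8    2. ] turn [-0.00e+00 -1.00e-03 -1.15e+00]
```

>>> jog_arm(
  moves=[
    [0.7,[0,0,0],[0,0,0]],
    [0.7,[0,0,-10],[0,0,0]],
    [0.7,[0,0,-35],[0,0,0]],
    [0.7,[0,0,-75],[0,0,0]],
    [0.7,[0,0,-115],[0,0,0]],
    [0.7,[-20,-20,-137],[0,0,-0.1]],
    [0.7,[-50,-50,-140],[0,0,-0.23]],
    [0.7,[-85,-84,-140],[0,0,-0.36]],
    [0.7,[-120,-118,-140],[0,0,-0.49]],
    [0.7,[-152,-150,-140],[0,0,-0.6]],
  ],
)

```text
time: 3.1
position: [0.4771, 0.0029, 0.1435]
orientation: [-3.141, -0.001, -0.538]
contact_force: [1.2, -0.2, -1.1]
opening: 0.0491
```

```bash
python3 g.py 550.5 201 142 0.4
```

```text
t 3.1 pos [477.1   2.9 143.5] rpy [-1.80e+02 -1.00e-01 -3.08e+01] open 49.1 F [ 1.2 -0.2 -1.1]
shift [ -38.4 -207.7    1.5] turn [-0.    -0.001 -0.545]
```

>>> jog_arm(
  moves=[
    [0.7,[-7,-36,0],[0,0,-0.1]],
    [0.7,[-14,-72,0],[0,0,-0.2]],
    [0.7,[-20,-108,0],[0,0,-0.3]],
    [0.7,[-26,-143,0],[0,0,-0.4]],
    [0.7,[-32,-173,0],[0,0,-0.48]],
    [0.7,[-36,-195,0],[0,0,-0.53]],
    [0.7,[-38,-206,0],[0,0,-0.545]],
    [0.7,[-38.4,-207.7,20],[0,0,-0.545]],
    [0.7,[-38.4,-207.7,50],[0,0,-0.545]],
    [0.7,[-38.4,-207.7,80],[0,0,-0.545]],
  ],
)

```text
time: 4.1
position: [0.5516, 0.1975, 0.0623]
orientation: [3.141, -0.001, 0.0]
contact_force: [0.1, -0.8, -1.3]
opening: 0.0495
```

```bash
python3 g.py 550.5 201 3.5 0.4; python3 - <<'E'
from h import *
im=get('top','b1')
b=[x for x in blobs(mask(im,'blue'),60)]
for x in b: print(x[0],x[1])
cv2.imwrite('pics/b1c.png',cv2.resize(im[120:300,180:400],None,fx=3,fy=3))
E
```

```text
t 4.1 pos [551.6 197.5  62.3] rpy [ 1.8e+02 -1.0e-01  0.0e+00] open 49.5 F [ 0.1 -0.8 -1.3]
shift [-1.1 -3.5 58.8] turn [ 0.001 -0.001 -0.007]
853 [266.02461899 152.25908558]
```

View pics/b1c.png

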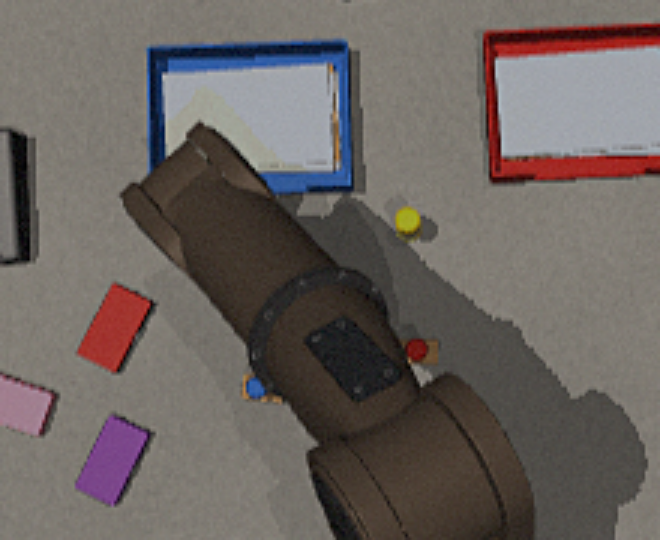

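The arm hides the pad in this view, at about (266,180) in the full picture. I'll set it down with a gentle final descent and check once the arm is clear.

>>> jog_arm(
  moves=[
    [0.7,[-1.1,-3.5,20],[0,0,-0.007]],
    [0.7,[-1.1,-3.5,38],[0,0,-0.007]],
    [0.7,[-1.1,-3.5,50],[0,0,-0.007]],
    [0.7,[-1.1,-3.5,56],[0,0,-0.007]],
    [0.7,[-1.1,-3.5,58.5],[0,0,-0.007]],
    [0.7,[-1.1,-3.5,60],[0,0,-0.007]],
    [0.7,[-1.1,-3.5,60],[0,0,-0.007]],
    [0.7,[-1.1,-3.5,60],[0,0,-0.007]],
    [0.35,[-1.1,-3.5,60],[0,0,-0.007]],
    [0.25,[-1.1,-3.5,60],[0,0,-0.007]],
  ],
)

```text
time: 5.15
position: [0.5503, 0.2021, 0.0026]
orientation: [-3.141, -0.001, 0.009]
contact_force: [-0.6, -0.4, 0.6]
opening: 0.0637
```

```bash
python3 g.py 466.5 359 120 62.8
```

```text
t 5.15 pos [550.3 202.1   2.6] rpy [-180.    -0.     0.5] open 63.7 F [-0.6 -0.4  0.6]
shift [ -82.4 -157.6 -117.4] turn [ 0.000e+00 -1.000e-03 -1.087e+00]
```

>>> jog_arm(
  moves=[
    [0.15,[0,0,-8],[0,0,0]],
    [0.1,[0,0,-30],[0,0,0]],
    [0,[0,0,-70],[0,0,-0.1]],
    [0,[-10,-20,-105],[0,0,-0.24]],
    [0,[-28,-52,-117],[0,0,-0.39]],
    [0,[-45,-84,-117],[0,0,-0.54]],
    [0,[-60,-114,-117],[0,0,-0.69]],
    [0,[-72,-138,-117],[0,0,-0.84]],
    [0,[-80,-153,-117],[0,0,-0.98]],
    [0,[-82.4,-157.6,-117],[0,0,-1.087]],
  ],
)

```text
time: 6.15
position: [0.4647, 0.3614, 0.1202]
orientation: [-3.141, -0.001, 1.105]
contact_force: [-0.4, -1.1, 0.0]
opening: 0.0854
```

```bash
python3 g.py 466.5 359 1.5 62.8; python3 - <<'E'
from h import *
im=get('top','b2');im2=get('scene','b2')
c=np.zeros((420,800,3),np.uint8)
c[:360,:400]=cv2.resize(im[120:300,180:380],None,fx=2,fy=2);c[:360,400:]=cv2.resize(im2[130:310,300:500],None,fx=2,fy=2)
cv2.imwrite('pics/b2c.png',c)
E
```

```text
t 6.15 pos [464.7 361.4 120.2] rpy [-1.80e+02 -1.00e-01  6.33e+01] open 85.4 F [-0.4 -1.1  0. ]
shift [ -1.5   2.8 118.7] turn [-0.001 -0.001  0.009]
```

View pics/b2c.png

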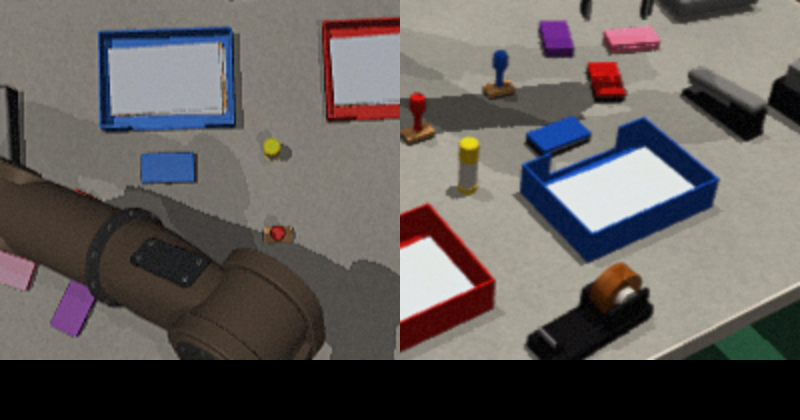

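The blue pad lies in front of the blue tray at full-picture (264,203). The gripper is above the red pad.

```bash
cat >> h.py <<'E'
def padpose(im,col,near,z=.02,n='top'):
    b=min(blobs(mask(im,col),100),key=lambda b:np.hypot(*(b[1]-near)))
    q=np.concatenate([b[3]+[dx,dy] for dx in(-.5,.5) for dy in(-.5,.5)])
    W=plane(n,q,z)[:,:2].astype(np.float32)*1000
    r=cv2.minAreaRect(W);d=W-W.mean(0);ev,V=np.linalg.eigh(d.T@d);v=V[:,1]
    return np.round(r[0],1),W.mean(0).round(1),np.round(r[1],1),round(float((np.degrees(np.arctan2(v[1],v[0]))%180)-90),1)
E
python3 - <<'E'
from h import *
print(padpose(cv2.imread('pics/top_b2.png'),'blue',(264,203)))
print(padpose(cv2.imread('pics/top0.png'),'blue',(384,243)),padpose(cv2.imread('pics/top0.png'),'red',(218,229)))
E
```

```text
(array([547.9, 203.2]), array([547.7, 202.8], dtype=float32), array([52.4, 89.6]), 0.1)
(array([ 403.3, -199. ]), array([ 403.2, -199.3], dtype=float32), array([92.6, 54.4]), -66.2) (array([466.4, 359.1]), array([466.2, 358.8], dtype=float32), array([53.3, 93.2]), 62.2)
```

>>> jog_arm(
  moves=[
    [0,[-1.5,2.8,40],[0,0,0.0]],
    [0,[-1.5,2.8,75],[0,0,0]],
    [0,[-1.5,2.8,98],[0,0,0]],
    [0,[-1.5,2.8,111],[0,0,0]],
    [0,[-1.5,2.8,116],[0,0,0]],
    [0,[-1.5,2.8,118],[0,0,0]],
    [0.3,[-1.5,2.8,118],[0,0,0]],
    [0.6,[-1.5,2.8,118],[0,0,0]],
    [0.7,[-1.5,2.8,118],[0,0,0]],
    [0.7,[-1.5,2.8,118],[0,0,0]],
  ],
)

```text
time: 7.25
position: [0.4687, 0.3569, 0.0025]
orientation: [3.141, -0.002, 1.096]
contact_force: [0.4, -0.3, 6.3]
opening: 0.0496
```

```bash
python3 g.py 559.5 -183.6 142 1.2
```

```text
t 7.25 pos [468.7 356.9   2.5] rpy [ 1.799e+02 -1.000e-01  6.280e+01] open 49.6 F [ 0.4 -0.3  6.3]
shift [-438.9  328.1 -140. ] turn [-0.    -0.002  1.075]
```

The blue pad measures (548, 203), yaw 0.1°, so within 2.5 mm of its target and about 42 mm clear. The red pad is gripped; carry it over.

>>> jog_arm(
  moves=[
    [0.7,[0,0,0],[0,0,0]],
    [0.7,[0,0,-10],[0,0,0]],
    [0.7,[0,0,-35],[0,0,0]],
    [0.7,[0,0,-75],[0,0,0]],
    [0.7,[0,0,-115],[0,0,0]],
    [0.7,[-24,18,-137],[0,0,0.06]],
    [0.7,[-58,43,-140],[0,0,0.15]],
    [0.7,[-94,70,-140],[0,0,0.24]],
    [0.7,[-130,97,-140],[0,0,0.33]],
    [0.7,[-166,124,-140],[0,0,0.42]],
  ],
)

```text
time: 8.25
position: [0.5025, 0.1503, 0.1422]
orientation: [3.141, -0.001, 0.673]
contact_force: [1.1, -0.7, -0.7]
opening: 0.0493
```

```bash
python3 g.py 559.5 -183.6 142 1.2
```

```text
t 8.25 pos [502.5 150.3 142.2] rpy [180.   -0.   38.5] open 49.3 F [ 1.1 -0.7 -0.7]
shift [-163.4  296.7    0.3] turn [ 0.    -0.001  0.652]
```

>>> jog_arm(
  moves=[
    [0.7,[-20,36,0],[0,0,0.09]],
    [0.7,[-41,74,0],[0,0,0.18]],
    [0.7,[-62,112,0],[0,0,0.27]],
    [0.7,[-83,150,0],[0,0,0.36]],
    [0.7,[-104,188,0],[0,0,0.45]],
    [0.7,[-125,226,0],[0,0,0.54]],
    [0.7,[-144,262,0],[0,0,0.61]],
    [0.7,[-157,286,0],[0,0,0.652]],
    [0.7,[-163,296,0],[0,0,0.652]],
    [0.7,[-163.4,296.7,30],[0,0,0.652]],
  ],
)

```text
time: 9.25
position: [0.5636, -0.1833, 0.1145]
orientation: [3.14, -0.007, 0.023]
contact_force: [0.7, -0.3, -1.7]
opening: 0.0492
```

```bash
python3 g.py 559.5 -183.6 2 1.2
```

```text
t 9.25 pos [ 563.6 -183.3  114.5] rpy [179.9  -0.4   1.3] open 49.2 F [ 0.7 -0.3 -1.7]
shift [ -4.9  -0.  112.5] turn [ 0.002 -0.007  0.002]
```

>>> jog_arm(
  moves=[
    [0.7,[0,0,30],[0,0,0]],
    [0.7,[0,0,60],[0,0,0]],
    [0.7,[0,0,85],[0,0,0]],
    [0.7,[0,0,98],[0,0,0]],
    [0.7,[0,0,104],[0,0,0]],
    [0.7,[0,0,106],[0,0,0]],
    [0.7,[0,0,106],[0,0,0]],
    [0.7,[0,0,106],[0,0,0]],
    [0.7,[0,0,106],[0,0,0]],
    [0.7,[0,0,106],[0,0,0]],
  ],
)

```text
time: 10.25
position: [0.561, -0.1819, 0.0059]
orientation: [3.141, -0.001, 0.024]
contact_force: [-0.3, -0.0, -1.7]
opening: 0.0495
```

```bash
python3 g.py 559.5 -183.6 2 1.2
```

```text
t 10.25 pos [ 561.  -181.9    5.9] rpy [ 1.8e+02 -1.0e-01  1.4e+00] open 49.5 F [-0.3 -0.  -1.7]
shift [-1.5  1.7  3.9] turn [ 0.    -0.001  0.003]
```

>>> jog_arm(
  moves=[
    [0.7,[-1.5,4.8,0],[0,0,0.003]],
    [0.7,[-1.5,4.8,0],[0,0,0.003]],
    [0.7,[-1.5,4.8,2],[0,0,0.003]],
    [0.7,[-1.5,4.8,3.5],[0,0,0.003]],
    [0.7,[-1.5,4.8,4.2],[0,0,0.003]],
    [0.7,[-1.5,4.8,4.2],[0,0,0.003]],
    [0.35,[-1.5,4.8,4.2],[0,0,0.003]],
    [0.25,[-1.5,4.8,4.2],[0,0,0.003]],
    [0.2,[-1.5,4.8,4.2],[0,0,0.003]],
    [0.15,[-1.5,4.8,-20],[0,0,0.003]],
  ],
)

```text
time: 11.25
position: [0.5571, -0.1861, 0.0228]
orientation: [-3.14, 0.005, 0.021]
contact_force: [-0.3, -0.3, -0.5]
opening: 0.0726
```

```bash
python3 g.py 431 20 130 0
```

```text
t 11.25 pos [ 557.1 -186.1   22.8] rpy [-179.9    0.3    1.2] open 72.6 F [-0.3 -0.3 -0.5]
shift [-122.2 -208.9 -106.2] turn [-0.001  0.005  0.021]
```

>>> jog_arm(
  moves=[
    [0.1,[0,0,-30],[0,0,0]],
    [0,[-5,-9,-70],[0,0,0]],
    [0,[-20,-34,-100],[0,0,0.02]],
    [0,[-40,-68,-106],[0,0,0.03]],
    [0,[-62,-106,-106],[0,0,0.05]],
    [0,[-84,-144,-106],[0,0,0.065]],
    [0,[-103,-176,-106],[0,0,0.065]],
    [0,[-116,-198,-106],[0,0,0.065]],
    [0,[-121,-207,-106],[0,0,0.065]],
    [0,[-122.2,-208.9,-106],[0,0,0.065]],
  ],
)

```text
time: 12.25
position: [0.4326, 0.0205, 0.1314]
orientation: [3.142, -0.0, -0.042]
contact_force: [0.1, -1.0, 0.3]
opening: 0.0855
```

```bash
python3 g.py 431 20 46 -2.5; python3 - <<'E'
from h import *
im=get('top','r1');print(padpose(im,'red',(375,205)));cv2.imwrite('pics/r1c.png',cv2.resize(im[120:280,220:440],None,fx=3,fy=3))
E
```

```text
t 12.25 pos [432.6  20.5 131.4] rpy [180.   -0.   -2.4] open 85.5 F [ 0.1 -1.   0.3]
shift [-1.6  0.5 85.4] turn [ 0.    -0.     0.001]
(array([ 555.7, -183.7]), array([ 556.2, -183.5], dtype=float32), array([94.6, 51.2]), 1.6)
```

View pics/r1c.png

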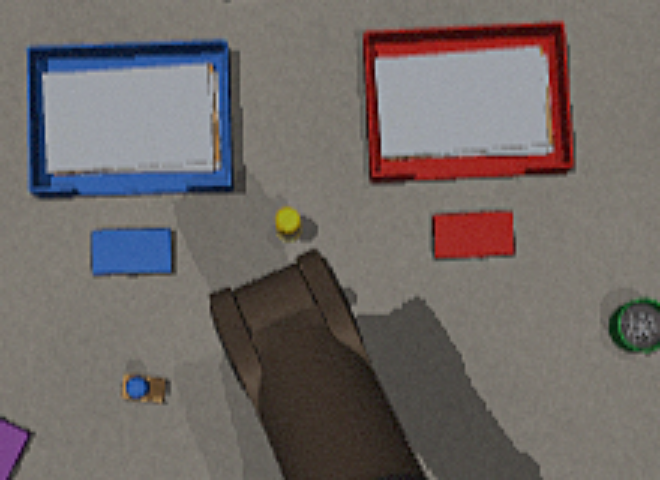

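Both pads are placed. Red measures (556, -183.6), yaw 1.6°, in the crop at (474,234), on target within about 4 mm. Next, grasp the red stamp by its knob.

>>> jog_arm(
  moves=[
    [0,[-0.5,0.3,25],[0,0,0]],
    [0,[-0.5,0.3,50],[0,0,0]],
    [0,[-0.5,0.3,70],[0,0,0]],
    [0,[-0.5,0.3,82],[0,0,0]],
    [0,[-0.5,0.3,84.5],[0,0,0]],
    [0.3,[-0.5,0.3,84.5],[0,0,0]],
    [0.6,[-0.5,0.3,84.5],[0,0,0]],
    [0.9,[-0.5,0.3,84.5],[0,0,0]],
    [0.9,[-0.5,0.3,84.5],[0,0,0]],
    [0.9,[-0.5,0.3,84.5],[0,0,0]],
  ],
)

```text
time: 13.3
position: [0.4326, 0.0194, 0.0474]
orientation: [3.141, -0.001, -0.044]
contact_force: [-1.2, -0.6, 6.7]
opening: 0.024
```

```bash
python3 g.py 431 20 46 -2.5
```

```text
t 13.3 pos [432.6  19.4  47.4] rpy [ 1.8e+02 -1.0e-01 -2.5e+00] open 24.0 F [-1.2 -0.6  6.7]
shift [-1.6 -0.5  1.4] turn [ 0.    -0.001 -0.001]
```

>>> jog_arm(
  moves=[
    [0.9,[0,0,0],[0,0,0]],
    [0.9,[0,0,-6],[0,0,0]],
    [0.9,[0,0,-20],[0,0,0]],
    [0.9,[0,0,-42],[0,0,0]],
    [0.9,[0,0,-62],[0,0,0]],
    [0.9,[0,0,-72],[0,0,0]],
    [0.9,[0,0,-75],[0,0,0]],
    [0.9,[10,15,-75],[0,0,0]],
    [0.9,[28,41,-75],[0,0,0]],
    [0.9,[46,70,-75],[0,0,0]],
  ],
)

```text
time: 14.3
position: [0.4751, -0.0528, 0.1213]
orientation: [-3.142, 0.001, -0.042]
contact_force: [1.7, 0.4, -1.0]
opening: 0.0242
```

```bash
python3 g.py 556.3 -183.6 122 1.4; python3 - <<'E'
from h import *
im=get('scene','rs1');cv2.imwrite('pics/rs1c.png',cv2.resize(im[100:280,180:380],None,fx=3,fy=3))
E
```

```text
t 14.3 pos [475.1 -52.8 121.3] rpy [-180.     0.    -2.4] open 24.2 F [ 1.7  0.4 -1. ]
shift [ 86.6 127.3  -0.8] turn [-0.     0.001 -0.067]
```

View pics/rs1c.png

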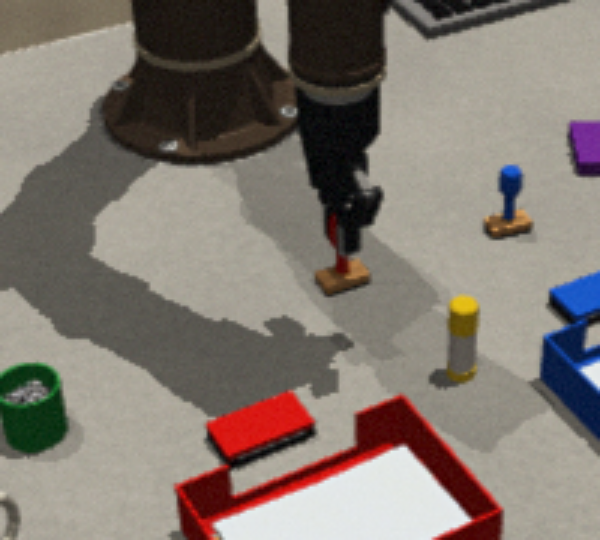

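The stamp hangs upright (crop (342,270)). Move it over the pad.

>>> jog_arm(
  moves=[
    [0.9,[14,20,0],[0,0,-0.02]],
    [0.9,[32,47,0],[0,0,-0.04]],
    [0.9,[50,74,0],[0,0,-0.067]],
    [0.9,[67,98,0],[0,0,-0.067]],
    [0.9,[79,116,0],[0,0,-0.067]],
    [0.9,[84.5,124,0],[0,0,-0.067]],
    [0.9,[86,126.5,5],[0,0,-0.067]],
    [0.9,[86,126.5,20],[0,0,-0.067]],
    [0.9,[86,126.5,32],[0,0,-0.067]],
    [0.9,[86,126.5,36],[0,0,-0.067]],
  ],
)

```text
time: 15.35
position: [0.5537, -0.1813, 0.0836]
orientation: [-3.14, 0.003, 0.024]
contact_force: [0.1, 0.3, -0.2]
opening: 0.0242
```

```bash
python3 g.py 556.3 -183.6 67.5 1.4; python3 - <<'E'
from h import *
im=get('scene','rs2');cv2.imwrite('pics/rs2c.png',cv2.resize(im[170:310,200:360],None,fx=4,fy=4))
E
```

```text
t 15.35 pos [ 553.7 -181.3   83.6] rpy [-179.9    0.2    1.4] open 24.2 F [ 0.1  0.3 -0.2]
shift [ 2.6  2.4 16. ] turn [-0.001  0.003  0.   ]
```

View pics/rs2c.png

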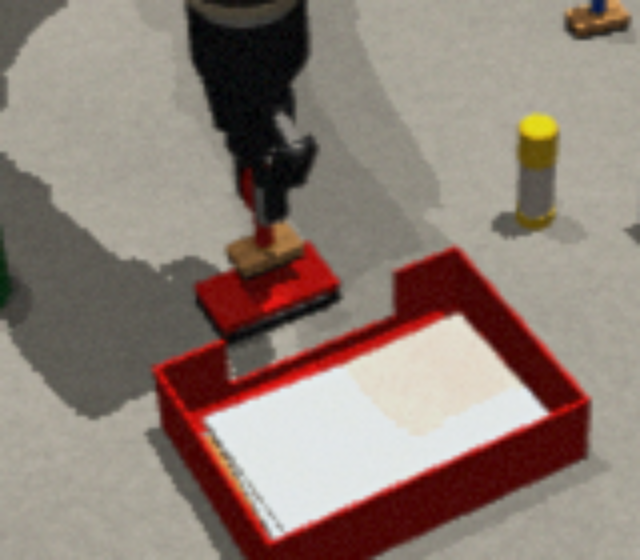

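>>> jog_arm(
  moves=[
    [0.9,[1.5,1.5,3],[0,0,0]],
    [0.9,[1.5,1.5,6],[0,0,0]],
    [0.9,[1.5,1.5,9],[0,0,0]],
    [0.9,[1.5,1.5,11],[0,0,0]],
    [0.9,[1.5,1.5,12],[0,0,0]],
    [0.9,[1.5,1.5,12],[0,0,0]],
    [0.9,[1.5,1.5,12],[0,0,0]],
    [0.9,[1.5,1.5,12],[0,0,0]],
    [0.9,[1.5,1.5,12],[0,0,0]],
    [0.9,[1.5,1.5,12],[0,0,0]],
  ],
)

```text
time: 16.4
position: [0.557, -0.1841, 0.0739]
orientation: [3.142, -0.0, 0.023]
contact_force: [0.2, 0.3, 0.3]
opening: 0.024
```

```bash
python3 g.py 556.3 -183.6 67.5 1.4
```

```text
t 16.4 pos [ 557.  -184.1   73.9] rpy [180.   -0.    1.3] open 24.0 F [0.2 0.3 0.3]
shift [-0.7 -0.6  6.4] turn [ 0.    -0.    -0.002]
```

>>> jog_arm(
  moves=[
    [0.9,[-0.7,-0.6,2],[0,0,0]],
    [0.9,[-0.7,-0.6,4],[0,0,0]],
    [0.9,[-0.7,-0.6,5.5],[0,0,0]],
    [0.9,[-0.7,-0.6,6.5],[0,0,0]],
    [0.9,[-0.7,-0.6,7],[0,0,0]],
    [0.9,[-0.7,-0.6,7],[0,0,0]],
    [0.9,[-0.7,-0.6,7],[0,0,0]],
    [0.9,[-0.7,-0.6,7],[0,0,0]],
    [0.9,[-0.7,-0.6,7],[0,0,0]],
    [0.9,[-0.7,-0.6,7],[0,0,0]],
  ],
)

```text
time: 17.4
position: [0.5563, -0.1835, 0.0676]
orientation: [3.141, -0.0, 0.023]
contact_force: [-2.8, -0.3, 9.6]
opening: 0.0237
```

The stamp is touching the lid at 10 N. I'll ease off slightly, open and rise.

>>> jog_arm(
  moves=[
    [0.9,[0,0,-0.3],[0,0,0]],
    [0.75,[0,0,-0.5],[0,0,0]],
    [0.65,[0,0,-0.5],[0,0,0]],
    [0.4,[0,0,-0.5],[0,0,0]],
    [0.2,[0,0,-0.5],[0,0,0]],
    [0.1,[0,0,-0.5],[0,0,0]],
    [0,[0,0,-12],[0,0,0]],
    [0,[0,0,-35],[0,0,0]],
    [0,[0,0,-65],[0,0,0]],
    [0,[0,0,-85],[0,0,0]],
  ],
)

```text
time: 18.4
position: [0.557, -0.1834, 0.1545]
orientation: [3.141, -0.002, 0.023]
contact_force: [-0.9, 0.0, 0.2]
opening: 0.0854
```

```bash
python3 g.py 394 194 150 -5; python3 - <<'E'
from h import *
T=cv2.imread('pics/top_r1.png')
cv2.imwrite('pics/bst.png',np.hstack([cv2.resize(T[236:262,252:292],None,fx=9,fy=9,interpolation=cv2.INTER_CUBIC),cv2.resize(cv2.imread('pics/top0.png')[236:262,252:292],None,fx=9,fy=9,interpolation=cv2.INTER_CUBIC)]))
# foot yaw: union of saturated pixels, subpixel upsample
k=6;x,y,w,h=254,236,32,26
for f in('top_r1','top0'):
  im=cv2.imread(f'pics/{f}.png');c=cv2.resize(im[y:y+h,x:x+w],None,fx=k,fy=k,interpolation=cv2.INTER_CUBIC)
  for th in(25,35):
    hsv=cv2.cvtColor(c,cv2.COLOR_BGR2HSV).astype(int);f2=c.astype(int);ch=f2.max(2)-f2.min(2)
    m=((ch>th)).astype(np.uint8);m=cv2.morphologyEx(m,cv2.MORPH_CLOSE,np.ones((5,5)))
    b=max(blobs(m),key=lambda b:b[0]);r=cv2.minAreaRect(plane('top',(b[3]+.5)/k-.5+[x,y],.014)[:,:2].astype(np.float32)*1000)
    wood=((hsv[...,0]>5)&(hsv[...,0]<22)&(ch>th)).astype(np.uint8)
    q=cv2.findNonZero(wood).reshape(-1,2);r2=cv2.minAreaRect(plane('top',(q+.5)/k-.5+[x,y],.014)[:,:2].astype(np.float32)*1000)
    print(f,th,[np.round(v,1) for v in r],[np.round(v,1) for v in r2])
E
```

```text
t 18.4 pos [ 557.  -183.4  154.5] rpy [ 1.8e+02 -1.0e-01  1.3e+00] open 85.4 F [-0.9  0.   0.2]
shift [-154.2 -381.1    4.1] turn [ 0.    -0.002  0.11 ]
top_r1 25 [array([393. , 193.4]), array([49.2, 31.8]), np.float64(83.4)] [array([393. , 193.4]), array([49.2, 31.8]), np.float64(83.4)]
top_r1 35 [array([392.9, 193.6]), array([48.4, 30.4]), np.float64(83.1)] [array([392.9, 193.6]), array([48.4, 30.4]), np.float64(83.1)]
top0 25 [array([393.3, 193.3]), array([49.2, 32.4]), np.float64(83.9)] [array([393.3, 193.3]), array([49.2, 32.4]), np.float64(83.9)]
top0 35 [array([393.3, 193.5]), array([48.6, 29.7]), np.float64(82.0)] [array([393.1, 193.5]), array([48.4, 30. ]), np.float64(82.8)]
```

View pics/bst.png

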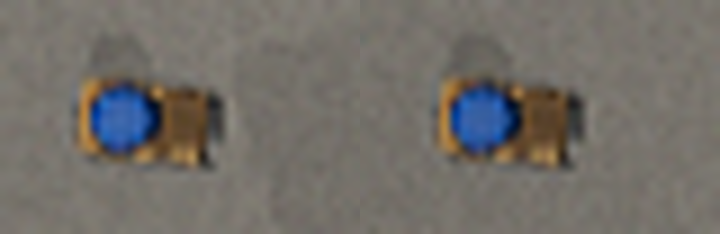

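The blue stamp foot is at (393.3, 193.5), yaw about -7°. Its size of 48 x 30 agrees with the description.

>>> jog_arm(
  moves=[
    [0,[-10,-25,0],[0,0,0]],
    [0,[-26,-64,0],[0,0,0.03]],
    [0,[-43,-106,0],[0,0,0.06]],
    [0,[-60,-149,0],[0,0,0.09]],
    [0,[-77,-191,0],[0,0,0.12]],
    [0,[-94,-233,0],[0,0,0.145]],
    [0,[-111,-275,0],[0,0,0.145]],
    [0,[-128,-317,0],[0,0,0.145]],
    [0,[-142,-351,0],[0,0,0.145]],
    [0,[-150,-371,0],[0,0,0.145]],
  ],
)

```text
time: 19.4
position: [0.3964, 0.187, 0.1529]
orientation: [-3.14, -0.001, -0.118]
contact_force: [-0.4, -0.9, -0.3]
opening: 0.0853
```

```bash
python3 g.py 393.5 194 46.5 -7; python3 - <<'E'
from h import *
im=get('scene','rs3');im2=get('top','rs3')
c=np.zeros((480,800,3),np.uint8);c[:480,:400]=cv2.resize(im[170:290,220:320],None,fx=4,fy=4);c[:400,400:]=cv2.resize(im2[120:220,330:430],None,fx=4,fy=4)
cv2.imwrite('pics/rs3c.png',c)
E
```

```text
t 19.4 pos [396.4 187.  152.9] rpy [-1.799e+02 -1.000e-01 -6.800e+00] open 85.3 F [-0.4 -0.9 -0.3]
shift [ -3.9  -6.4 106.4] turn [-0.001 -0.001  0.004]
```

View pics/rs3c.png

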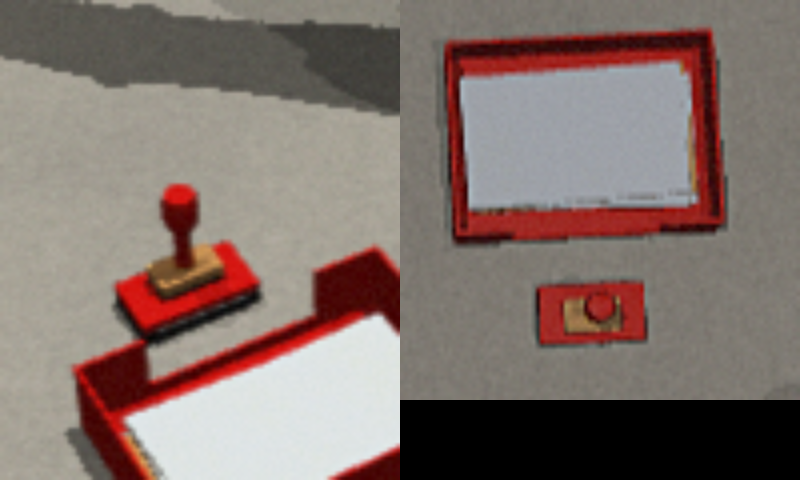

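The red stamp stands upright, centred and aligned on the red pad (full top view about (478,198)). Now the blue stamp.

>>> jog_arm(
  moves=[
    [0,[-3.5,-6,15],[0,0,0]],
    [0,[-3.5,-6,45],[0,0,0]],
    [0,[-3.5,-6,75],[0,0,0]],
    [0,[-3.5,-6,96],[0,0,0]],
    [0,[-3.5,-6,104],[0,0,0]],
    [0,[-3.5,-6,105.5],[0,0,0]],
    [0.4,[-3.5,-6,105.5],[0,0,0]],
    [0.8,[-3.5,-6,105.5],[0,0,0]],
    [0.9,[-3.5,-6,105.5],[0,0,0]],
    [0.9,[-3.5,-6,105.5],[0,0,0]],
  ],
)

```text
time: 20.5
position: [0.3955, 0.1904, 0.0469]
orientation: [-3.141, -0.001, -0.122]
contact_force: [-0.0, -0.5, -0.6]
opening: 0.0279
```

>>> jog_arm(
  moves=[
    [0.9,[0,0,0],[0,0,0]],
    [0.9,[0,0,0],[0,0,0]],
    [0.9,[0,0,0],[0,0,0]],
    [0.9,[0,0,-6],[0,0,0]],
    [0.9,[0,0,-20],[0,0,0]],
    [0.9,[0,0,-42],[0,0,0]],
    [0.9,[0,0,-62],[0,0,0]],
    [0.9,[0,0,-72],[0,0,0]],
    [0.9,[0,0,-75],[0,0,0]],
    [0.9,[0,0,-75],[0,0,0]],
  ],
)

```text
time: 21.5
position: [0.3951, 0.1901, 0.1213]
orientation: [3.142, -0.0, -0.122]
contact_force: [-0.5, -0.4, -0.8]
opening: 0.0237
```

```bash
python3 g.py 548 202.5 122 0.3;python3 - <<'E'
from h import *
im=get('scene','bs1');cv2.imwrite('pics/bs1c.png',cv2.resize(im[80:230,280:440],None,fx=4,fy=4))
E
```

```text
t 21.5 pos [395.1 190.1 121.3] rpy [180.  -0.  -7.] open 23.7 F [-0.5 -0.4 -0.8]
shift [150.2 -30.9  -0.6] turn [ 0.    -0.    -0.128]
```

View pics/bs1c.png

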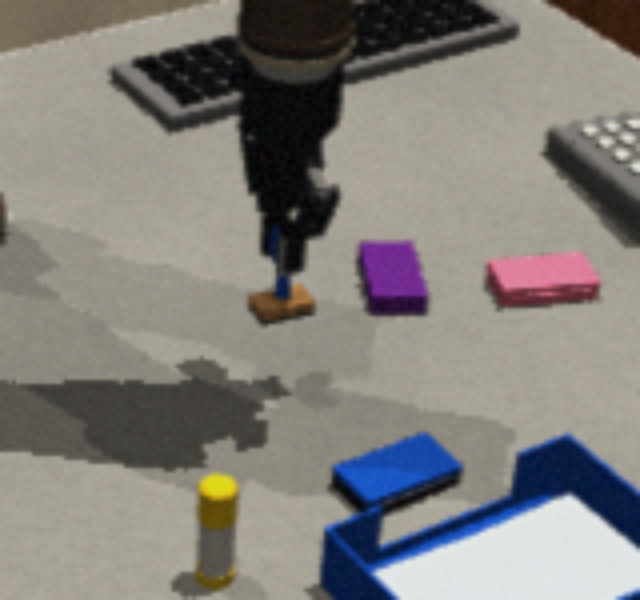

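The stamp hangs upright in the grip (crop (282,300)). It sits about 3.5 mm towards +y of the TCP, so I'll allow for that.

>>> jog_arm(
  moves=[
    [0.9,[12,-2,0],[0,0,-0.02]],
    [0.9,[35,-6,0],[0,0,-0.05]],
    [0.9,[62,-11,0],[0,0,-0.08]],
    [0.9,[90,-16,0],[0,0,-0.11]],
    [0.9,[116,-21,0],[0,0,-0.128]],
    [0.9,[136,-25,0],[0,0,-0.128]],
    [0.9,[147,-27,0],[0,0,-0.128]],
    [0.9,[150,-27.7,10],[0,0,-0.128]],
    [0.9,[150,-27.7,25],[0,0,-0.128]],
    [0.9,[150,-27.7,33],[0,0,-0.128]],
  ],
)

```text
time: 22.55
position: [0.5453, 0.199, 0.086]
orientation: [3.14, 0.003, 0.007]
contact_force: [-0.5, -0.1, -0.6]
opening: 0.024
```

>>> jog_arm(
  moves=[
    [0.9,[0,0,4],[0,0,0]],
    [0.9,[0,0,8],[0,0,0]],
    [0.9,[0,0,11],[0,0,0]],
    [0.9,[0,0,13],[0,0,0]],
    [0.9,[0,0,13],[0,0,0]],
    [0.9,[0,0,13],[0,0,0]],
    [0.9,[0,0,13],[0,0,0]],
    [0.9,[0,0,13],[0,0,0]],
    [0.9,[0,0,13],[0,0,0]],
    [0.9,[0,0,13],[0,0,0]],
  ],
)

```text
time: 23.55
position: [0.5473, 0.1995, 0.0753]
orientation: [3.142, -0.0, 0.006]
contact_force: [0.5, 0.6, 0.0]
opening: 0.0242
```

```bash
python3 g.py 548 199.3 66.5 0.3;python3 - <<'E'
from h import *
im=get('scene','bs2');cv2.imwrite('pics/bs2c.png',cv2.resize(im[130:230,340:440],None,fx=6,fy=6))
E
```

```text
t 23.55 pos [547.3 199.5  75.3] rpy [180.   -0.    0.3] open 24.2 F [0.5 0.6 0. ]
shift [0.7 0.2 8.8] turn [ 0.    -0.     0.001]
```

View pics/bs2c.png

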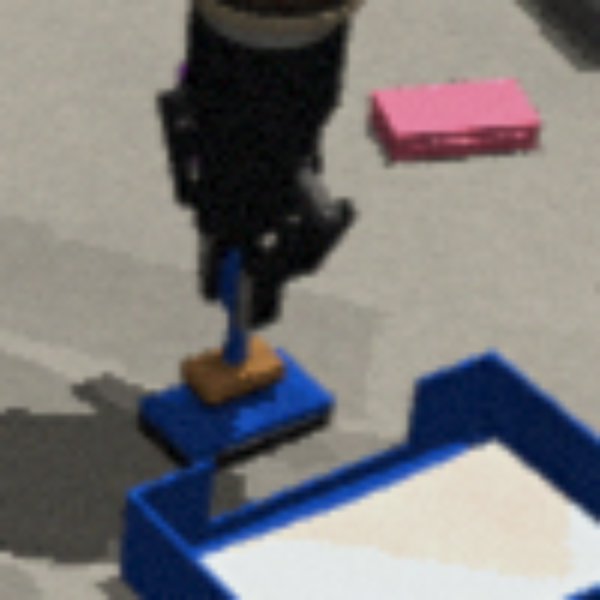

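>>> jog_arm(
  moves=[
    [0.9,[0.5,0,2.5],[0,0,0]],
    [0.9,[0.5,0,5],[0,0,0]],
    [0.9,[0.5,0,7],[0,0,0]],
    [0.9,[0.5,0,8],[0,0,0]],
    [0.9,[0.5,0,8.7],[0,0,0]],
    [0.9,[0.5,0,8.7],[0,0,0]],
    [0.9,[0.5,0,8.7],[0,0,0]],
    [0.9,[0.5,0,8.7],[0,0,0]],
    [0.9,[0.5,0,8.7],[0,0,0]],
    [0.9,[0.5,0,8.7],[0,0,0]],
  ],
)

```text
time: 24.6
position: [0.5478, 0.1995, 0.067]
orientation: [3.141, -0.0, 0.006]
contact_force: [-1.5, -1.9, 5.4]
opening: 0.0242
```

>>> jog_arm(
  moves=[
    [0.9,[0,0,0],[0,0,0]],
    [0.75,[0,0,0],[0,0,0]],
    [0.65,[0,0,0],[0,0,0]],
    [0.4,[0,0,0],[0,0,0]],
    [0.2,[0,0,0],[0,0,0]],
    [0.1,[0,0,0],[0,0,0]],
    [0,[0,0,-12],[0,0,0]],
    [0,[0,0,-35],[0,0,0]],
    [0,[0,0,-65],[0,0,0]],
    [0,[0,0,-85],[0,0,0]],
  ],
)

```text
time: 25.6
position: [0.5483, 0.2001, 0.1543]
orientation: [-3.141, -0.002, 0.006]
contact_force: [1.3, -0.2, -0.1]
opening: 0.0855
```

```bash
python3 g.py 446 -363.5 150 0; python3 - <<'E'
from h import *
# cup refine, from first images
T=cv2.imread('pics/top_r1.png');S=cv2.imread('pics/scene0.png')
cv2.imwrite('pics/cup.png',np.hstack([cv2.resize(T[212:246,414:454],None,fx=9,fy=9,interpolation=cv2.INTER_CUBIC),cv2.resize(S[215:249,170:210],None,fx=9,fy=9,interpolation=cv2.INTER_CUBIC)]))
for z,r in((.06,.030),(0,.029)):
    a=np.linspace(0,2*np.pi,9)[:-1];X=np.c_[.446+r*np.cos(a),-.3635+r*np.sin(a),0*a+z]
    print(z,proj('top',X).round(1)[::2].tolist(),'scene',proj('scene',X).round(1)[::2].tolist())
E
```

```text
t 25.6 pos [548.3 200.1 154.3] rpy [-1.799e+02 -1.000e-01  4.000e-01] open 85.5 F [ 1.3 -0.2 -0.1]
shift [-105.8  563.     3.5] turn [-0.001 -0.002  0.006]
0.06 [[434.1, 219.1], [425.5, 228.5], [435.0, 237.3], [443.7, 228.0]] scene [[191.6, 233.5], [198.6, 223.4], [184.6, 220.6], [177.3, 230.6]]
0 [[430.4, 220.7], [422.3, 229.4], [431.2, 237.7], [439.3, 229.0]] scene [[194.9, 249.1], [201.4, 239.3], [188.2, 236.5], [181.4, 246.3]]
```

View pics/cup.png

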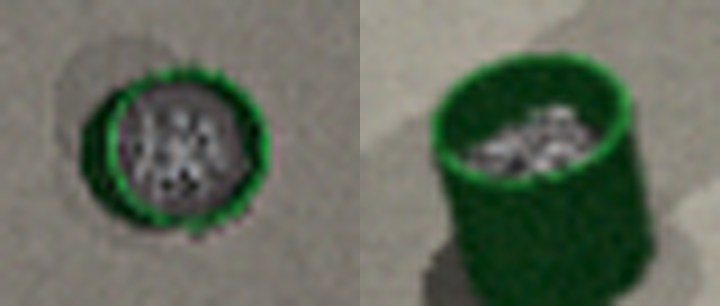

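The rim seen in the crop matches the prediction for (445, -364) within half a pixel in both views. Now over to the cup.

>>> jog_arm(
  moves=[
    [0,[-5,25,0],[0,0,0]],
    [0,[-13,66,0],[0,0,0]],
    [0,[-22,112,0],[0,0,0]],
    [0,[-31,160,0],[0,0,0]],
    [0,[-40,208,0],[0,0,0]],
    [0,[-49,256,0],[0,0,0]],
    [0,[-58,304,0],[0,0,0]],
    [0,[-67,352,0],[0,0,0]],
    [0,[-76,400,0],[0,0,0]],
    [0,[-85,448,0],[0,0,0]],
  ],
)

```text
time: 26.6
position: [0.4651, -0.2509, 0.1527]
orientation: [3.141, -0.001, 0.006]
contact_force: [0.9, 0.5, -0.5]
opening: 0.0859
```

```bash
python3 g.py 445 -364 100 0; python3 - <<'E'
from h import *
im=get('scene','bs3');im2=get('top','bs3')
c=np.zeros((480,800,3),np.uint8);c[:480,:400]=cv2.resize(im[130:250,340:440],None,fx=4,fy=4);c[:400,400:]=cv2.resize(im2[120:220,215:315],None,fx=4,fy=4)
cv2.imwrite('pics/bs3c.png',c)
E
```

```text
t 26.6 pos [ 465.1 -250.9  152.7] rpy [ 1.8e+02 -1.0e-01  4.0e-01] open 85.9 F [ 0.9  0.5 -0.5]
shift [-20.8 113.   52.8] turn [ 0.001 -0.001  0.006]
```

View pics/bs3c.png

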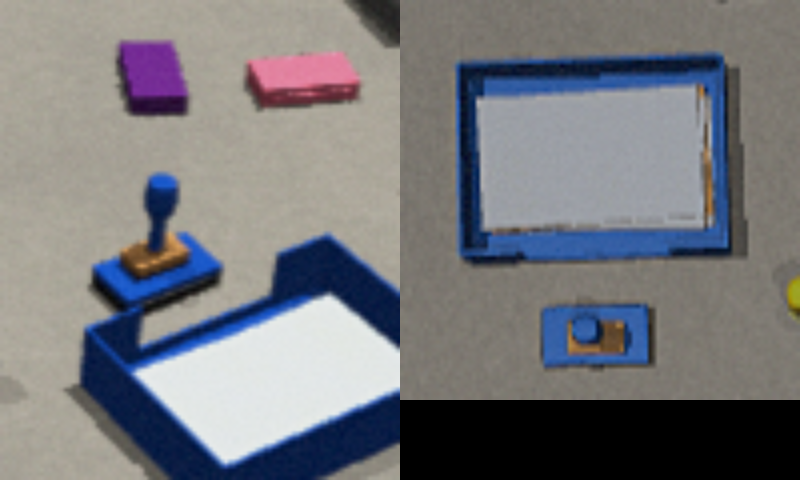

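The blue stamp stands upright, centred and aligned on the blue pad (foot mid at crop (597,336), pad mid at (596,335)). Next, descend on the cup.

>>> jog_arm(
  moves=[
    [0,[-6,32,0],[0,0,0.006]],
    [0,[-13,68,0],[0,0,0.006]],
    [0,[-18,97,0],[0,0,0.006]],
    [0,[-20,109,10],[0,0,0.006]],
    [0,[-20,111,30],[0,0,0.006]],
    [0,[-20,112,50],[0,0,0.006]],
    [0,[-20,112,50],[0,0,0.006]],
    [0,[-20,112,50],[0,0,0.006]],
    [0,[-20,112,50],[0,0,0.006]],
    [0,[-20,112,50],[0,0,0.006]],
  ],
)

```text
time: 27.7
position: [0.4469, -0.361, 0.1027]
orientation: [3.141, -0.001, 0.0]
contact_force: [0.5, 0.2, 1.1]
opening: 0.0856
```

```bash
python3 g.py 445 -364 20 0
```

```text
t 27.7 pos [ 446.9 -361.   102.7] rpy [ 1.799e+02 -1.000e-01  0.000e+00] open 85.6 F [0.5 0.2 1.1]
shift [-2.   2.9 82.7] turn [ 0.001 -0.001  0.   ]
```

>>> jog_arm(
  moves=[
    [0,[-1.5,2.5,20],[0,0,0]],
    [0,[-1.5,2.5,42],[0,0,0]],
    [0,[-1.5,2.5,62],[0,0,0]],
    [0,[-1.5,2.5,76],[0,0,0]],
    [0,[-1.5,2.5,82],[0,0,0]],
    [0,[-1.5,2.5,82],[0,0,0]],
    [0.25,[-1.5,2.5,82],[0,0,0]],
    [0.45,[-1.5,2.5,82],[0,0,0]],
    [0.5,[-1.5,2.5,82],[0,0,0]],
    [0.5,[-1.5,2.5,82],[0,0,0]],
  ],
)

```text
time: 28.7
position: [0.4456, -0.364, 0.021]
orientation: [3.14, -0.002, -0.0]
contact_force: [-0.3, 1.0, 5.1]
opening: 0.0589
```

```bash
python3 g.py 702.5 10.8 160 0
```

```text
t 28.7 pos [ 445.6 -364.    21. ] rpy [ 1.799e+02 -1.000e-01 -0.000e+00] open 58.9 F [-0.3  1.   5.1]
shift [ 257.1 -374.6 -139. ] turn [ 0.001 -0.002 -0.   ]
```

>>> jog_arm(
  moves=[
    [0.55,[0,0,0],[0,0,0]],
    [0.55,[0,0,-6],[0,0,0]],
    [0.55,[0,0,-22],[0,0,0]],
    [0.55,[0,0,-50],[0,0,0]],
    [0.55,[0,0,-85],[0,0,0]],
    [0.55,[0,0,-120],[0,0,0]],
    [0.55,[0,0,-148],[0,0,0]],
    [0.55,[5,-14,-162],[0,0,0]],
    [0.55,[12,-40,-165],[0,0,0]],
    [0.55,[20,-75,-165],[0,0,0]],
  ],
)

```text
time: 29.7
position: [0.4646, -0.2882, 0.185]
orientation: [3.141, -0.001, -0.003]
contact_force: [-0.2, 0.1, -0.6]
opening: 0.0586
```

```bash
python3 g.py 702.5 10.8 186 0;python3 - <<'E'
from h import *
im=get('scene','c1');cv2.imwrite('pics/c1c.png',cv2.resize(im[120:300,120:360],None,fx=3,fy=3))
E
```

```text
t 29.7 pos [ 464.6 -288.2  185. ] rpy [ 1.8e+02 -0.0e+00 -1.0e-01] open 58.6 F [-0.2  0.1 -0.6]
shift [ 237.1 -299.6   -1.1] turn [ 0.001 -0.001 -0.003]
```

View pics/c1c.png

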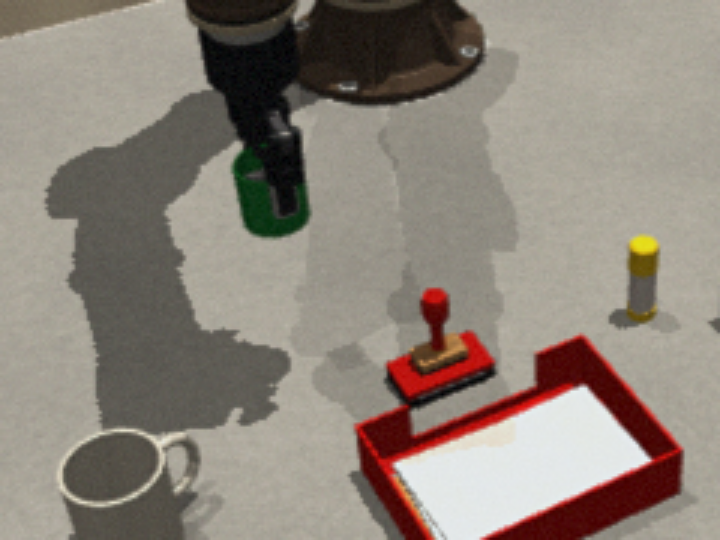

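The cup is held upright (crop (270,195)). I'll carry it high, past the red stamp.

>>> jog_arm(
  moves=[
    [0.55,[6,-30,0],[0,0,0]],
    [0.55,[14,-64,0],[0,0,0]],
    [0.55,[24,-100,0],[0,0,0]],
    [0.55,[40,-136,0],[0,0,0]],
    [0.55,[62,-168,0],[0,0,0]],
    [0.55,[90,-196,0],[0,0,0]],
    [0.55,[118,-222,0],[0,0,0]],
    [0.55,[146,-245,0],[0,0,0]],
    [0.55,[174,-266,0],[0,0,0]],
    [0.55,[200,-283,0],[0,0,0]],
  ],
)

```text
time: 30.75
position: [0.6649, -0.0025, 0.1839]
orientation: [-3.141, 0.001, 0.002]
contact_force: [0.5, -0.3, -1.1]
opening: 0.0587
```

>>> jog_arm(
  moves=[
    [0.55,[17,-8,0],[0,0,0]],
    [0.55,[29,-13,0],[0,0,0]],
    [0.55,[35,-15,0],[0,0,0]],
    [0.55,[36.5,-16,5],[0,0,0]],
    [0.55,[36.5,-16,25],[0,0,0]],
    [0.55,[36.5,-16,50],[0,0,0]],
    [0.55,[36.5,-16,75],[0,0,0]],
    [0.55,[36.5,-16,95],[0,0,0]],
    [0.55,[36.5,-16,105],[0,0,0]],
    [0.55,[36.5,-16,105],[0,0,0]],
  ],
)

```text
time: 31.75
position: [0.6996, 0.0099, 0.0779]
orientation: [3.141, 0.003, -0.0]
contact_force: [-0.2, 0.5, -0.9]
opening: 0.0584
```

```bash
python3 g.py 702.5 10.8 25 0;python3 - <<'E'
from h import *
im=get('scene','c2');cv2.imwrite('pics/c2c.png',cv2.resize(im[120:320,220:480],None,fx=3,fy=3))
E
```

```text
t 31.75 pos [699.6   9.9  77.9] rpy [180.    0.2  -0. ] open 58.4 F [-0.2  0.5 -0.9]
shift [ 3.1 -0.9 52.9] turn [ 0.     0.003 -0.   ]
```

View pics/c2c.png

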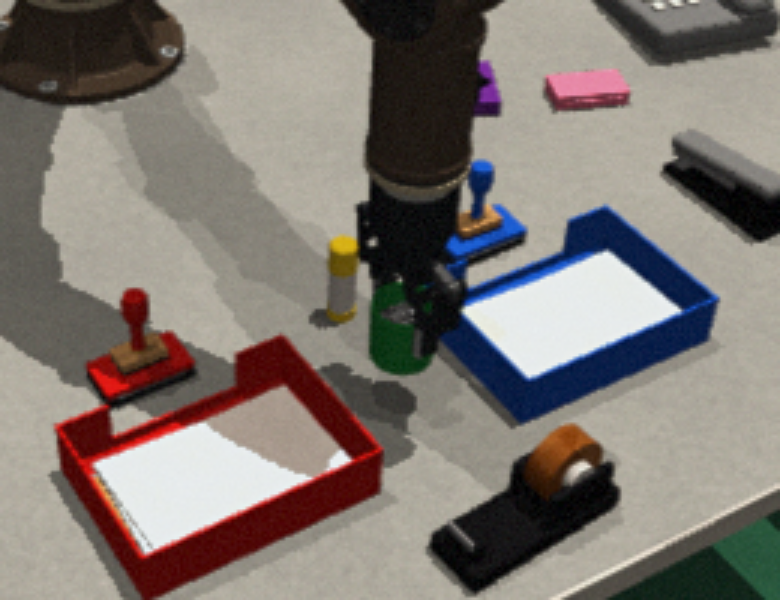

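>>> jog_arm(
  moves=[
    [0.55,[2,-1,15],[0,0,0]],
    [0.55,[2,-1,30],[0,0,0]],
    [0.55,[2,-1,42],[0,0,0]],
    [0.55,[2,-1,49],[0,0,0]],
    [0.55,[2,-1,51],[0,0,0]],
    [0.55,[2,-1,51],[0,0,0]],
    [0.55,[2,-1,51],[0,0,0]],
    [0.55,[2,-1,51],[0,0,0]],
    [0.55,[2,-1,51],[0,0,0]],
    [0.55,[2,-1,51],[0,0,0]],
  ],
)

```text
time: 32.8
position: [0.7033, 0.0114, 0.0289]
orientation: [3.142, -0.0, -0.0]
contact_force: [-0.1, 0.2, -0.8]
opening: 0.0588
```

```bash
python3 g.py 702.5 10.8 20.5 0
```

```text
t 32.8 pos [703.3  11.4  28.9] rpy [180.  -0.  -0.] open 58.8 F [-0.1  0.2 -0.8]
shift [-0.8  0.6  8.4] turn [ 0. -0. -0.]
```

>>> jog_arm(
  moves=[
    [0.55,[-0.8,0.6,3],[0,0,0]],
    [0.55,[-0.8,0.6,5],[0,0,0]],
    [0.55,[-0.8,0.6,6.5],[0,0,0]],
    [0.55,[-0.8,0.6,7.5],[0,0,0]],
    [0.55,[-0.8,0.6,8.3],[0,0,0]],
    [0.55,[-0.8,0.6,8.3],[0,0,0]],
    [0.55,[-0.8,0.6,8.3],[0,0,0]],
    [0.55,[-0.8,0.6,8.3],[0,0,0]],
    [0.55,[-0.8,0.6,8.3],[0,0,0]],
    [0.55,[-0.8,0.6,8.3],[0,0,0]],
  ],
)

```text
time: 33.8
position: [0.7022, 0.0107, 0.0211]
orientation: [3.141, 0.0, -0.0]
contact_force: [-2.9, -0.7, 6.4]
opening: 0.0588
```

The cup is on the desk (6 N). Release it, rise, and move back out of the way.

>>> jog_arm(
  moves=[
    [0.4,[0,0,0],[0,0,0]],
    [0.25,[0,0,0],[0,0,0]],
    [0.1,[0,0,0],[0,0,0]],
    [0,[0,0,0],[0,0,0]],
    [0,[0,0,0],[0,0,0]],
    [0,[0,0,-15],[0,0,0]],
    [0,[0,0,-45],[0,0,0]],
    [0,[0,0,-85],[0,0,0]],
    [0,[0,0,-130],[0,0,0]],
    [0,[0,0,-170],[0,0,0]],
  ],
)

```text
time: 34.8
position: [0.7025, 0.0111, 0.1938]
orientation: [-3.141, -0.002, 0.0]
contact_force: [0.2, -0.5, -0.0]
opening: 0.0854
```

>>> jog_arm(
  moves=[
    [0,[-20,20,-10],[0,0,0]],
    [0,[-50,50,-10],[0,0,0]],
    [0,[-80,85,-10],[0,0,0]],
    [0,[-110,120,-10],[0,0,0]],
    [0,[-140,155,-10],[0,0,0]],
    [0,[-170,190,-10],[0,0,0]],
    [0,[-200,225,-10],[0,0,0]],
    [0,[-230,260,-10],[0,0,0]],
    [0,[-255,290,-10],[0,0,0]],
    [0,[-280,320,-10],[0,0,0]],
  ],
)

```text
time: 35.8
position: [0.4212, -0.3104, 0.2016]
orientation: [3.14, -0.001, -0.0]
contact_force: [0.9, -0.8, -0.1]
opening: 0.0852
```

>>> jog_arm(
  moves=[
    [0,[-15,30,0],[0,0,0]],
    [0,[-30,60,0],[0,0,0]],
    [0,[-45,90,0],[0,0,0]],
    [0,[-55,115,0],[0,0,0]],
    [0,[-60,130,0],[0,0,0]],
    [0,[-60,130,0],[0,0,0]],
    [0,[-60,130,0],[0,0,0]],
    [0,[-60,130,0],[0,0,0]],
    [0,[-60,130,0],[0,0,0]],
    [0,[-60,130,0],[0,0,0]],
  ],
)

```text
time: 36.8
position: [0.3629, -0.4383, 0.2004]
orientation: [-3.142, -0.0, 0.002]
contact_force: [0.1, -0.4, 0.5]
opening: 0.085
```

```bash
python3 g.py; python3 - <<'E'
from h import *
T=get('top','f');S=get('scene','f')
print('red',padpose(T,'red',(376,199)),'blue',padpose(T,'blue',(264,203)))
T0=cv2.imread('pics/top0.png');S0=cv2.imread('pics/scene0.png')
for n,a in(('top',T0),('top',T)):
    b=[x for x in blobs(mask(a,'yellow'),20)];print('glue',[x[1].round(1) for x in b])
print('glue sc',[[x[1].round(1) for x in blobs(mask(a,'yellow'),30)] for a in(S0,S)])
a=np.linspace(0,2*np.pi,5)[:-1]
for z,r in((.06,.030),(0,.029)):
    X=np.c_[.7025+r*np.cos(a),.0108+r*np.sin(a),0*a+z];print('cup pred',z,proj('top',X).round(1).tolist())
cv2.imwrite('pics/fc.png',cv2.resize(T[110:270,215:445],None,fx=3.4,fy=3.4,interpolation=cv2.INTER_CUBIC))
cv2.imwrite('pics/cupf.png',cv2.resize(T[135:185,300:350],None,fx=10,fy=10,interpolation=cv2.INTER_CUBIC))
E
```

```text
t 36.8 pos [ 362.9 -438.3  200.4] rpy [-1.8e+02 -0.0e+00  1.0e-01] open 85.0 F [ 0.1 -0.4  0.5]
red (array([ 555.7, -182.3]), array([ 557.4, -183.6], dtype=float32), array([91.7, 51.2]), 2.5) blue (array([547.9, 203.2]), array([549.1, 203.4], dtype=float32), array([52.4, 89.6]), -0.3)
glue [array([315.4, 193.1])]
glue [array([315.4, 193.1])]
glue sc [[array([334. , 204.6])], [array([334.1, 204.6])]]
cup pred 0.06 [[318.7, 145.7], [309.9, 154.8], [319.1, 163.4], [327.9, 154.3]]
cup pred 0 [[318.9, 149.8], [310.7, 158.3], [319.3, 166.3], [327.5, 157.8]]
```

View pics/fc.png

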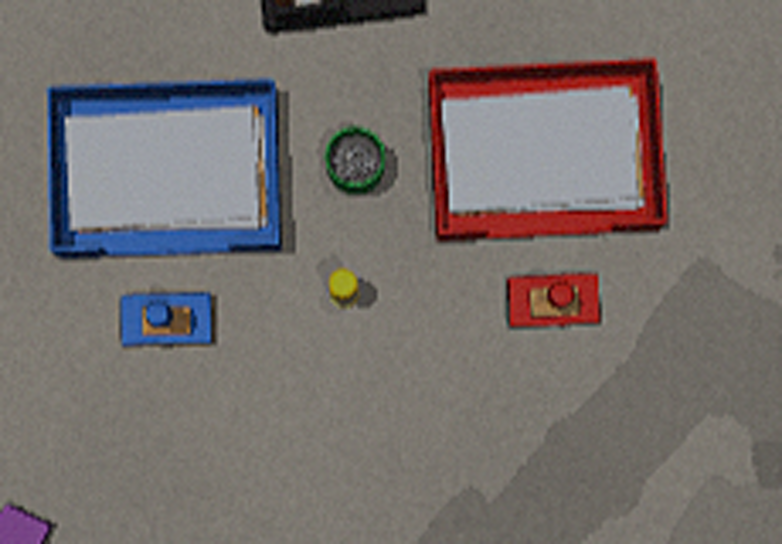

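View pics/cupf.png

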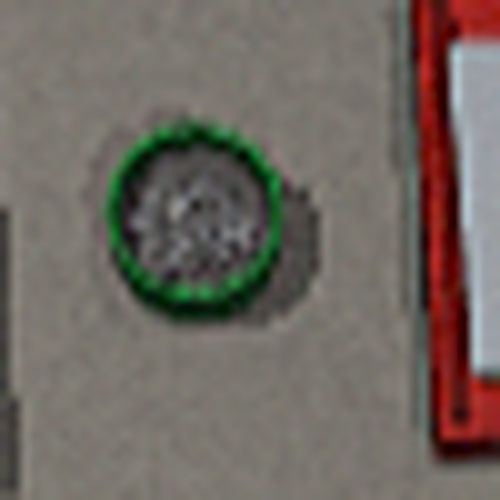

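View pics/scene_f.png

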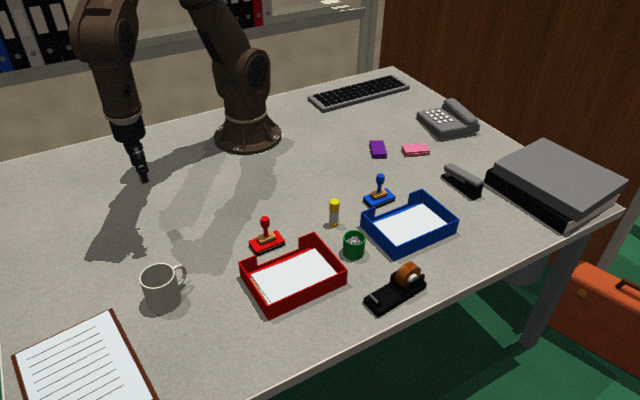

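```bash
python3 - <<'E'
from h import *
T=cv2.imread('pics/top_f.png');k=8
x,y=300,135;c=cv2.resize(T[y:y+50,x:x+50],None,fx=k,fy=k,interpolation=cv2.INTER_CUBIC)
f=c.astype(int);g=f[...,1]-np.maximum(f[...,0],f[...,2])
m=(g>45).astype(np.uint8);m[:, 300:]=0
q=cv2.findNonZero(m).reshape(-1,2);P0=plane('top',(q+.5)/k-.5+[x,y],.06)[:,:2]*1000
hull=cv2.convexHull(P0.astype(np.float32)).reshape(-1,2)
print(len(q),'bright rim ellipse',cv2.fitEllipse(P0.astype(np.float32)),'bbox',P0.min(0),P0.max(0))
# inner walls of trays: rim back outer/top edges via scene? triangulate the front inner base: use paper? tray centre by same mask both trays:
for n,b in(('blue',(222,126,86,68)),('red',(334,120,86,68))):
    x,y,w,h=b;c=cv2.resize(T[y:y+h,x:x+w],None,fx=k,fy=k,interpolation=cv2.INTER_CUBIC).astype(int)
    ch=c[...,0]-c[...,2] if n=='blue' else c[...,2]-c[...,0]
    for th in(30,45,60):
        b2=max(blobs((ch>th).astype(np.uint8)),key=lambda t:t[0])
        p=b2[3];uu=np.unique(p[:,0]);uu=uu[len(uu)//8:-len(uu)//8]
        top=np.median([p[p[:,0]==u,1].min() for u in uu[::6]]);bot=np.median([p[p[:,0]==u,1].max() for u in uu[::6]])
        um=np.median(uu);A=plane('top',(np.array([[um,top],[um,bot]])+.5)/k-.5+[x,y],.055)*1000
        B=plane('top',(np.array([[um,bot]])+.5)/k-.5+[x,y],0)*1000
        print(n,th,'back x(z55)',A[0,0].round(1),'front base x(z0)',B[0,0].round(1),'centre',((A[0,0]+B[0,0])/2).round(1),'len',(A[0,0]-B[0,0]).round(1),'from back',(A[0,0]-82.5).round(1))
E
```

```text
2139 bright rim ellipse ((698.5259399414062, 10.67528247833252), (55.89170837402344, 56.701080322265625), 95.23452758789062) bbox [668.85839219 -17.90383838] [726.88403461  38.90079314]
blue 30 back x(z55) 779.9 front base x(z0) 616.9 centre 698.4 len 163.1 from back 697.4
blue 45 back x(z55) 779.1 front base x(z0) 617.3 centre 698.2 len 161.8 from back 696.6
blue 60 back x(z55) 763.2 front base x(z0) 618.2 centre 690.7 len 145.0 from back 680.7
red 30 back x(z55) 789.2 front base x(z0) 624.6 centre 706.9 len 164.6 from back 706.7
red 45 back x(z55) 788.8 front base x(z0) 625.0 centre 706.9 len 163.8 from back 706.3
red 60 back x(z55) 787.9 front base x(z0) 625.9 centre 706.9 len 162.0 from back 705.4
```

The cup's rim centre measures (698.5, 10.7) against a target of (702, 11), which is within 4 mm. Nothing else has moved, so I'll hand in.

```bash
python3 -c "
from cell import bot
print(bot.close_job(), bot.sense()['time'])"
```

```text
the job is handed in; nothing more can be done
the job is handed in; nothing more can be done
```

The mail desk is set out and the job is handed in, with the arm's clock at about 37 s. Both pads are in front of their own trays, each with its stamp standing on the lid, and the green cup is between the trays. The order was blue pad, red pad, red stamp, blue stamp, then the cup.

**Last checks, from the top camera unless noted:**
- **Pads:** each is centred on its tray within about 2 mm and about 42–43 mm clear of the front, rather than exactly 40. They lie nearly parallel to the tray fronts. Before its stamp went on, red measured 1.6° against its tray's 1.2°, and blue 0.1° against 0.4°.
- **Red pad angle:** the final reading was 2.5°, which disagrees with the earlier one. I put this down to the stamp covering part of the lid.
- **Stamps:** both cameras show them upright, centred and lengthwise with their pads.
- **Cup:** its centre is at (698.5, 10.7) mm, against about (702, 11) for the midpoint. The arm's own reading at release was x = 702, so camera and arm disagree by about 4 mm in x. I left it there.
- **Left alone:** the glue stick's position is unchanged in both views. The mug, the stapler and the pink and purple pads were not approached, and look undisturbed in the last scene picture.

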